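# Put the washed slide-staining kit up to drain

### The job

The staining kit by the microscope has just been washed and must drain. Stand every flat trough cover that lies on the bench upright on its short end in the draining rack, one to a slot between the pins, and hang both slide carriers by the hole in their handles on the pegs of the stand, one on each peg. Leave the other things on the bench where they are.

Things in the scene. Friction and masses are not known exactly. Their poses are not given: they have to be found in the camera images.
- cover1: Trough cover, a plain flat white lid 120 x 60 x 16 mm (body x, y, z), 90 g, solid edges, lying flat on the bench at the start (may be absent). Origin: centre of one large face, the underside; x along its length, z its thickness. Both ends and both faces are alike for this job.
- cover2: Trough cover, a plain flat white lid 120 x 60 x 16 mm (body x, y, z), 90 g, solid edges, lying flat on the bench at the start (may be absent). Origin: centre of one large face, the underside; x along its length, z its thickness. Both ends and both faces are alike for this job.
- cover3: Trough cover, a plain flat white lid 120 x 60 x 16 mm (body x, y, z), 90 g, solid edges, lying flat on the bench at the start (may be absent). Origin: centre of one large face, the underside; x along its length, z its thickness. Both ends and both faces are alike for this job.
- cover4: Trough cover, a plain flat white lid 120 x 60 x 16 mm (body x, y, z), 90 g, solid edges, lying flat on the bench at the start (may be absent). Origin: centre of one large face, the underside; x along its length, z its thickness. Both ends and both faces are alike for this job.
- cover1_mid (a point): centre of cover1, 8 mm above its origin along its z
- cover2_mid (a point): centre of cover2, 8 mm above its origin along its z
- cover3_mid (a point): centre of cover3, 8 mm above its origin along its z
- cover4_mid (a point): centre of cover4, 8 mm above its origin along its z
- carrier1: White slide carrier, 80 g, standing upright: basket 84 (y) x 40 (x) x 32 mm high, flat A-shaped handle 6 mm thick in its y-z mid-plane: from z = 72 to 121 mm a plate 44 mm wide (y) to hold it by, above that a narrower eye, 28 mm wide, top at 152 mm, with an 18 mm wide x 20 mm high hole through it along x, centre at z = 137 mm. Origin: centre of the underside, z up. Front and back alike.
- carrier2: White slide carrier, 80 g, standing upright: basket 84 (y) x 40 (x) x 32 mm high, flat A-shaped handle 6 mm thick in its y-z mid-plane: from z = 72 to 121 mm a plate 44 mm wide (y) to hold it by, above that a narrower eye, 28 mm wide, top at 152 mm, with an 18 mm wide x 20 mm high hole through it along x, centre at z = 137 mm. Origin: centre of the underside, z up. Front and back alike.
- carrier1_hole (a point): centre of the hole in the handle of carrier1
- carrier2_hole (a point): centre of the hole in the handle of carrier2
- rack: Fixed draining rack: grey tray 215 (x) x 110 mm (y), floor 8 mm, with 5 rows of 2 tapered metal pins 21 mm thick, 68 mm high, and along each side a thin steel rail 75 mm high, 80 mm apart inside. Slots between the rows: centres x = -67.5, -22.5, 22.5, 67.5 mm, 24 mm wide; a cover fits upright, its width along y. Origin: centre at bench level; x across the slots, to the robot's right; z up.
- stand: Fixed steel peg stand: drip tray with an open upright frame at its back, 220 mm wide (y), 200 mm high: two posts, a cross bar at 62 to 86 mm, a top bar with two round black pegs 8 mm thick at y = +55 and -55 mm. Each peg leaves the top bar at 195 mm height, runs 60 mm toward the robot (-x), rising 13 mm. Origin: bench level under the middle of the frame's face; x away from the robot, z up.
- peg1 (a point): middle of the left peg (y = +55 mm) on its axis, 30 mm in front of the top bar, 201.5 mm above the bench
- peg2 (a point): middle of the right peg (y = -55 mm), likewise
- petri: bystander: closed clear petri dish, 90 mm across, 18 mm high, lying among the covers; origin under its centre
- slide_pack: bystander: small cardboard box of slides, 58 x 80 x 30 mm; origin under its centre
- trough1: bystander: open white staining trough, 112 x 56 x 70 mm, on the far side; origin under its centre
- trough2: bystander: second trough, the same
- wash_bottle: bystander: white bottle, 64 mm across, 170 mm high, on the far side; origin under its centre
- staining_jar: bystander: glass staining jar with black cap, 68 mm across, 109 mm high; origin under its centre
- forceps: bystander: steel forceps lying flat, 150 x 13 x 9 mm; origin under the middle

How it is judged (in metres and radians):
At the end, for the whole second after the job is handed in: Every cover present stands on its short end on a rack slot's floor (long axis within 0.35 rad of upright, centre 58 to 78 mm high, within 35 mm of the rack's middle line), each carrier hangs by its hole on its own peg (hole within 14 mm sideways of the peg, upright within 0.3 rad), all at rest (x of cover1_mid in the frame of rack between -0.085 and 0.085 m and y of cover1_mid in the frame of rack between -0.035 and 0.035 m and z of cover1_mid in the frame of rack between 0.058 and 0.078 m and angle between the x axis of each of cover1, cover2, cover3, cover4 and the z axis of rack, either way round below 0.35 rad and linear speed of each of cover1, cover2, cover3, cover4 below 0.03 m/s and x of cover2_mid in the frame of rack between -0.085 and 0.085 m and y of cover2_mid in the frame of rack between -0.035 and 0.035 m and z of cover2_mid in the frame of rack between 0.058 and 0.078 m and x of cover3_mid in the frame of rack between -0.085 and 0.085 m and y of cover3_mid in the frame of rack between -0.035 and 0.035 m and z of cover3_mid in the frame of rack between 0.058 and 0.078 m and x of cover4_mid in the frame of rack between -0.085 and 0.085 m and y of cover4_mid in the frame of rack between -0.035 and 0.035 m and z of cover4_mid in the frame of rack between 0.058 and 0.078 m and (((x of carrier1_hole in the frame of peg1 between -0.034 and 0.032 m and y of carrier1_hole in the frame of peg1 between -0.014 and 0.014 m and z of carrier1_hole in the frame of peg1 between -0.022 and 0.01 m) and (x of carrier2_hole in the frame of peg2 between -0.034 and 0.032 m and y of carrier2_hole in the frame of peg2 between -0.014 and 0.014 m and z of carrier2_hole in the frame of peg2 between -0.022 and 0.01 m)) or ((x of carrier1_hole in the frame of peg2 between -0.034 and 0.032 m and y of carrier1_hole in the frame of peg2 between -0.014 and 0.014 m and z of carrier1_hole in the frame of peg2 between -0.022 and 0.01 m) and (x of carrier2_hole in the frame of peg1 between -0.034 and 0.032 m and y of carrier2_hole in the frame of peg1 between -0.014 and 0.014 m and z of carrier2_hole in the frame of peg1 between -0.022 and 0.01 m))) and angle between each of carrier1, carrier2's own z axis and vertical below 0.3 rad and linear speed of each of carrier1, carrier2 below 0.05 m/s); the robot touches nothing.
It fails at once if another thing on the bench (dish, slide box, trough, bottle, jar, forceps) is pushed more than 50 mm (dish 60 mm) from its place (distance of petri from where it was at the start of the episode above 0.06 m or distance of any of slide_pack, trough1, trough2, wash_bottle, staining_jar, forceps from where it was at the start of the episode above 0.05 m).
It fails at once if a trough, the bottle or the jar is knocked over (angle between any of trough1, trough2, wash_bottle, staining_jar's own z axis and vertical above 0.6 rad).
Of cover1, cover2, cover3, cover4 only 2 to 4 are there at a start; the rules pass over those that are not, and their reading is None.
At some moment in a run one of cover1, cover2, cover3, cover4 may be knocked a few centimetres aside while the robot is not near it.
It also fails if it takes over 210 s, if anything falls off the work surface, if the arm or the gripper's body presses on something with over 40 N, if the wrist force passes 120 N, or if a joint passes its speed limit or range.

### The arm

A 6-joint arm with a two-finger parallel gripper is mounted at the origin on the work surface. World frame = base frame: x ahead of the robot, y to its left, z up, the work surface at z = 0. Lengths are in mm, angles in rad, forces in N, time in s.
With the tool pointing down it reaches from about 400 to 925 mm from the base axis. Payload 12.5 kg.
Tool frame: the origin (TCP) lies at the very end of the fingers, on their centre line; the grasp point (between the pads) lies 19 mm behind it; z points along the fingers, y is the line along which they close (so a half turn about z gives the same grasp; the last joint's range is limited). The gripper opens to 95 mm and grips with 3 to 60 N. Pads are 20 mm wide; open, the fingers measure 119 mm over their backs; the gripper's body (75 mm by 180 mm) begins 59 mm behind the grasp point.
Start: joints at [1.134, 0.491, 1.559, -0, 1.092, -0.106], TCP at [202.984, 591.138, 214.661] pointing down, gripper open.
Joint ranges: [-3.1, 3.1], [-0.84, 2.19], [0.05, 2.79], [-1.13, 4.28], [0.06, 2.93], [-2.69, 2.69]. Speed limits (rad/s): [2.22, 2.22, 2.79, 3.14, 3.14, 3.14].

### API

Orientations are given as [roll, pitch, yaw] about the fixed x, y, z axes, in that order (R = Rz(yaw) Ry(pitch) Rx(roll)).
In Python, from cell import env gives the robot as it stands.
- The arm moves only by the shell command python3 steer.py 'ROWS'. ROWS is one flat JSON list of numbers that holds 1 to 5 rows one after another, with no inner brackets; each row has 5 numbers: dx, dy, dz in units of 50 mm, then a turn about the tool's z in units of 0.2 rad, then the opening from 0.0 (shut) to 1.0 (fully open); each row is the pose to reach, as a shift and turn from the pose commanded when the command began, along the tool's axes at that moment; what a row does not reach only later rows make up. A row lasts 1/12 s, in which the tool goes at most 41.7 mm and 0.125 rad, less where a joint would pass 70% of its speed; a pose out of reach is approached as far as the arm can. The fingers move at their own pace and stop on an object; the grip force is fixed at half the most. Time passes only in rows, so rows that do not move let the fingers close. It prints the time, the measured TCP pose, the force, the opening and the grip force at its end. Input that does not fit is refused with a message, and nothing moves.
- env.state(): the state, without advancing time (a new reading comes with each control period).
- env.read_camera(name): name is "side" or "top"; returns (picture, depth): 480x640x3 uint8, red, green, blue; 480x640 float32, mm along the optical axis (not along the pixel's ray), 0 where there is no reading.
- env.camera_info(name): a dict with "vertical_fov" (degrees; the focal length in pixels is half the picture's height over the tangent of half this angle, whatever the lens; pixels are square), "cx", "cy" (the principal point, pixels), "origin" and "attitude" of the camera in the world. Camera axes: x right, y down, z forward; pixel columns grow to the right and rows downward; lengths in mm; the calibration is good to about 2 mm. A picture is of the moment at which its call begins. camera_info takes no time and is no camera call.
- env.job_done(): hands the job in; it is judged then, once.
The state is a dict: "t": time; "joints": joint angles; "qvel": joint speeds; "tau": joint torques, N m; "eef_pos": TCP position; "tcp_rot": TCP orientation; "ft_force": force on the tool from outside, world axes, zero at the start; "moment": the same for the moment, N m; "opening": opening from 0.0 (shut) to 1.0 (fully open); "grip_force": force on a finger pad.
Only numpy, scipy, OpenCV 4.12 (cv2) and the standard library are available. Lean on these libraries where they do the work, as an engineer would, in place of code of your own. Each camera call takes 0.05 s, during which the arm holds its last target. There are 200 camera calls.

## Working session

There is one attempt and no reset: what is moved stays moved. The work goes in short steps, Python scripts to look and compute and a shell command to move; the robot and the scene stay as the last step left them, time stands still between calls to the robot, and variables do not carry over. Pictures are saved under pics/ and viewed, at most 14 in all, crops included, and the job is handed in when it is done.

```bash
ls; mkdir -p pics; python3 - <<'E'
from cell import env
import cv2,numpy as np
for n in("top","side"):
    p,d=env.read_camera(n); i=env.camera_info(n); print(n,i)
    cv2.imwrite(f"pics/{n}0.png",p[:,:,::-1]); np.savez(f"pics/{n}0.npz",p=p,d=d)
print(env.state())
E
```

```text
cell.py
pics
steer.py
top {'vertical_fov': 56.02563155957437, 'cx': 318.9046590846806, 'cy': 243.33366262412102, 'origin': array([ 360.55668129,   12.56848842, 1129.54880941]), 'attitude': array([-2.94319279e+00, -7.79722210e-04, -1.58350943e+00])}
side {'vertical_fov': 45.10844800816617, 'cx': 317.48745324986015, 'cy': 239.45813693254684, 'origin': array([ 339.8552928 , -943.18019143,  803.76549066]), 'attitude': array([-2.18930009,  0.01058471, -0.24595149])}
{'t': 0.1, 'joints': array([ 1.13438523e+00,  4.91485283e-01,  1.55940391e+00,  1.16720970e-05,
        1.09165771e+00, -1.05611323e-01]), 'qvel': array([ 0.00052275,  0.00054797, -0.00241898,  0.00020142, -0.00077176,
       -0.00120879]), 'tau': array([ 2.11444880e-03, -6.13618255e+01, -2.58600748e+01,  6.93652011e-02,
        4.69973939e-02, -3.06748086e-05]), 'eef_pos': array([202.89256742, 590.92804283, 214.12356402]), 'tcp_rot': array([-3.14064481e+00, -1.10887211e-04,  2.81078744e+00]), 'ft_force': array([ 0.02277913, -0.08952451,  0.87558476]), 'moment': array([ 0.06999157, -0.0518534 , -0.03226655]), 'grip_force': 0.0, 'opening': 1.0027004443274705}
```
View pics/top0.png

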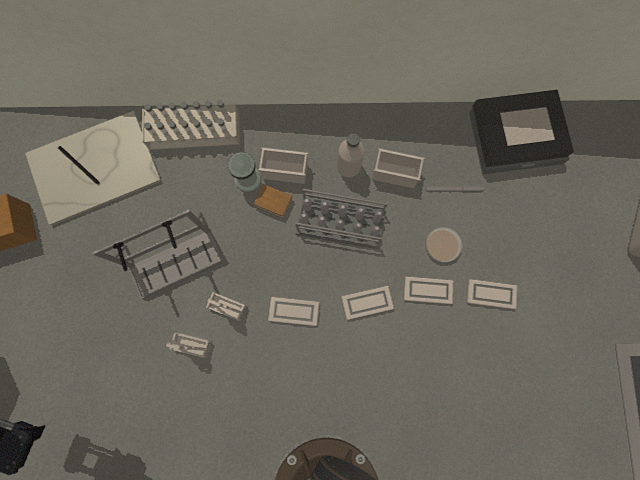

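View pics/side0.png

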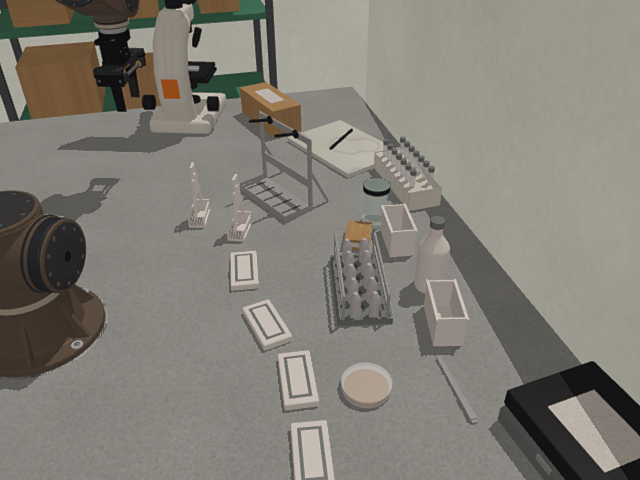

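Top view: four covers at about (294,311), (368,303), (429,291) and (492,294), petri dish at (444,245), rack at (342,218), carriers at (226,305) and (188,345), and stand pegs at (120,255) and (170,233). The side view agrees, and both carriers are upright.

```bash
cat > h.py <<'E'
from cell import env
import cv2,numpy as np
from scipy.spatial.transform import Rotation as Ro
def cam(n):
    p,d=env.read_camera(n); i=env.camera_info(n)
    f=240/np.tan(np.radians(i["vertical_fov"]/2)); v,u=np.mgrid[:480,:640]
    P=np.stack([(u-i["cx"])/f*d,(v-i["cy"])/f*d,d],-1)@Ro.from_euler("xyz",i["attitude"]).as_matrix().T+i["origin"]
    P[d==0]=np.nan
    return p,P
def white(p,s=45,v=150):
    h=cv2.cvtColor(p,cv2.COLOR_RGB2HSV); return (h[...,1]<s)&(h[...,2]>v)
def blobs(m,a=30):
    n,l,st,c=cv2.connectedComponentsWithStats(m.astype(np.uint8))
    return [l==k for k in range(1,n) if st[k,4]>=a]
def rect(X):
    (c,s,a)=cv2.minAreaRect(X[:,:2].astype(np.float32)); 
    if s[0]<s[1]: a+=90;s=s[::-1]
    return np.round(c,1),np.round(s,1),round(np.radians((a+90)%180-90),3)
def covers(p,P):
    out=[]
    for b in blobs(cv2.morphologyEx(((P[...,2]>9)&(P[...,2]<24)).astype(np.uint8),2,np.ones((3,3)))>0,150):
        out.append((rect(P[b]),round(float(np.median(P[b][:,2])),1),int(np.median(p[b].sum(1)/3))))
    return out
def go(x,y,z,yaw):
    "shift and turn in tool axes from the present pose to a TCP pose, pointing down (yaw = tool x; yaw mod pi)"
    s=env.state(); R=Ro.from_euler("xyz",s["tcp_rot"]).as_matrix(); d=R.T@(np.array([x,y,z])-s["eef_pos"])
    t=s["tcp_rot"][2]-yaw; t=(t+np.pi/2)%np.pi-np.pi/2
    print("t",round(s["t"],2),"shift",np.round(d,1),"turn",round(t,3),"j6",round(s["joints"][5],2))
E
python3 - <<'E'
from h import *
p,P=cam("top")
np.savez("pics/top1.npz",p=p,P=P)
print("bench z",np.nanmedian(P[380:420,250:400,2]))
for c in covers(p,P): print(c)
# tall stuff
for (nm,u0,u1,v0,v1,lo,hi) in [("car1",200,250,285,325,125,170),("car2",160,215,325,365,125,170),("car1b",200,250,285,325,20,60),("car2b",160,215,325,365,20,60),("rails",290,395,185,250,68,90),("stand top",90,230,200,290,180,215),("stand all",90,230,200,310,5,30)]:
    M=np.zeros((480,640),bool);M[v0:v1,u0:u1]=1
    X=P[M&(P[...,2]>lo)&(P[...,2]<hi)]; print(nm,len(X),rect(X),np.round(np.percentile(X[:,2],[5,50,95]),1))
M=np.zeros((480,640),bool);M[190:290,90:230]=1
dark=M&(p.max(2)<60)&(P[...,2]>180)
for b in blobs(dark,8): print("peg",rect(P[b]),np.round(P[b].min(0)),np.round(P[b].max(0)))
p,P=cam("side"); np.savez("pics/side1.npz",p=p,P=P)
for c in covers(p,P): print("side",c)
for (nm,u0,u1,v0,v1,lo,hi) in [("car2",185,215,155,230,100,160),("car1",225,255,165,245,100,160),("rails",325,395,225,330,68,90)]:
    M=np.zeros((480,640),bool);M[v0:v1,u0:u1]=1
    X=P[M&(P[...,2]>lo)&(P[...,2]<hi)]; print(nm,len(X),rect(X),np.round(np.percentile(X[:,2],[5,50,95]),1))
M=np.zeros((480,640),bool);M[100:210,240:320]=1
dark=M&(p.max(2)<60)&(P[...,2]>170)&(P[...,2]<230)
for b in blobs(dark,8): print("peg",rect(P[b]),np.round(P[b].min(0)),np.round(P[b].max(0)))
E
```

```text
bench z 0.058349761702174874
((array([798.8, 601.1]), array([302. , 215.3]), np.float64(-1.168)), 13.2, 151)
((array([ 577.1, -304. ]), array([89.2, 87.9]), np.float64(-1.136)), 17.9, 124)
((array([ 463.9, -259. ]), array([120.8,  60.3]), np.float64(1.476)), 16.0, 154)
((array([ 452.8, -414.8]), array([120.7,  60.6]), np.float64(1.431)), 16.3, 153)
((array([ 435.4, -107. ]), array([120.1,  59.9]), np.float64(-1.359)), 16.0, 156)
((array([416.7,  74.2]), array([119.6,  60.1]), np.float64(1.455)), 16.1, 152)
((array([78.6, -0.7]), array([233.5,  86.3]), np.float64(1.562)), 13.6, 65)
car1 46 (array([430.2, 238.4]), array([27.6,  5.9]), np.float64(1.182)) [128.3 151.6 153.4]
car2 63 (array([339.7, 322.2]), array([28.8,  6.5]), np.float64(1.293)) [125.8 151.5 154.5]
car1b 195 (array([430. , 238.4]), array([85.7, 39.8]), np.float64(1.182)) [22.6 27.2 37.5]
car2b 215 (array([339.2, 322. ]), array([86.4, 39.7]), np.float64(1.323)) [22.5 27.6 48.9]
rails 476 (array([645.5, -45.3]), array([210.3,  94.1]), np.float64(1.38)) [69.1 73.7 77.4]
stand top 756 (array([549. , 372.6]), array([217.7,  7
[... 1066 characters left out ...]
y([89.9, 88.7]), np.float64(1.29)), 17.9, 158)
side ((array([ 775.9, -488. ]), array([127.4,   4.2]), np.float64(-1.45)), 16.3, 66)
side ((array([ 454.5, -412. ]), array([110.3,  60.2]), np.float64(1.423)), 16.1, 188)
car2 139 (array([339.9, 317.8]), array([48.4,  7.7]), np.float64(1.296)) [103.6 125.9 153.6]
car1 160 (array([431.4, 236.1]), array([51.2,  8.9]), np.float64(1.162)) [103.3 126.1 153.1]
rails 478 (array([670.8, -36.1]), array([246. , 135.3]), np.float64(1.376)) [68.6 74.  77. ]
peg (array([527.2, 415.8]), array([66.5, 23.7]), np.float64(0.616)) [496. 402. 186.] [557. 445. 214.]
peg (array([572.6, 316.3]), array([62.1, 22.5]), np.float64(0.592)) [541. 304. 186.] [603. 343. 214.]
```

```bash
python3 - <<'E'
import numpy as np,cv2
a=np.load("pics/top0.npz")["p"]; b=np.load("pics/side0.npz")["p"]
A=cv2.resize(a[180:370,85:255],None,fx=3,fy=3)[:570]; B=cv2.resize(b[100:250,180:330],None,fx=2,fy=3.8)[:570]
cv2.imwrite("pics/crop1.png",np.hstack([A,B])[:,:800,::-1])
E
```

```text
(no output)
```

View pics/crop1.png

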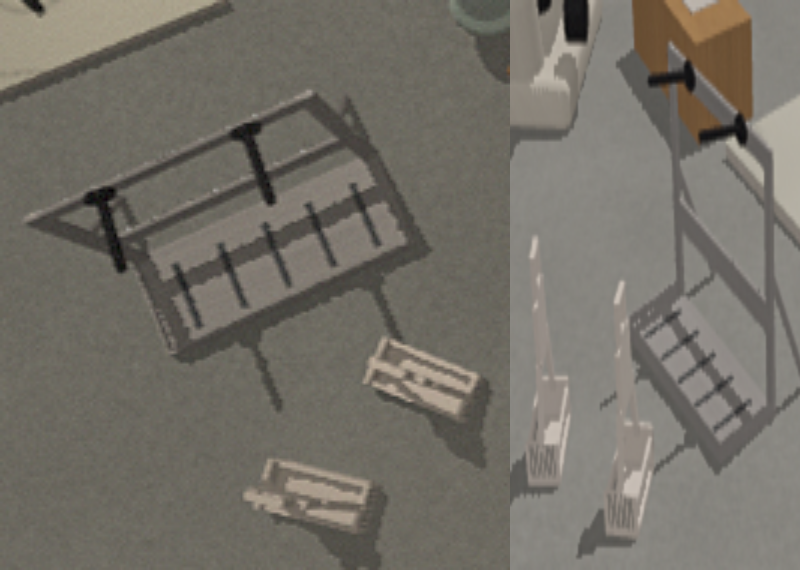

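```bash
python3 - <<'E'
from h import *
D=np.load("pics/top1.npz");p,P=D["p"],D["P"]
M=np.zeros((480,640),bool);M[190:290,90:230]=1
for b in blobs(M&(p.max(2)<60)&(P[...,2]>180),8):
    X=P[b]; c,s,_=None,None,None
    m=X.mean(0); w=np.linalg.svd(X-m)[2][0]; w*=np.sign(w[0]); t=(X-m)@w; print("peg",m.round(1),w.round(3),np.percentile(t,[2,98]).round(1),np.arctan2(w[1],w[0]))
# top bar: grey, z 190-205, not dark
X=P[M&(p.max(2)>=60)&(P[...,2]>190)&(P[...,2]<206)]; print("bar",rect(X),len(X))
# rack: pin tops
M=np.zeros((480,640),bool);M[180:250,290:395]=1
for b in blobs(M&(P[...,2]>60)&(P[...,2]<71),6): print("pin",rect(P[b]),b.sum())
X=P[M&(P[...,2]>4)&(P[...,2]<80)]; print("rack",rect(X))
E
```

```text
peg [575.7 323.9 203.3] [ 0.895  0.404 -0.189] [-36.8  24.4] 0.42352763124703696
peg [530.1 423.7 203. ] [ 0.894  0.398 -0.205] [-38.   26.1] 0.418340615956574
bar (array([562.2, 378.6]), array([217.7,  41.6]), np.float64(-1.151)) 386
pin (array([679.6,  38.2]), array([12.3, 10.2]), np.float64(1.567)) 26
pin (array([672.4,  -4.2]), array([11.6, 10.9]), np.float64(-0.946)) 24
pin (array([663.6, -48.8]), array([12.7,  9.8]), np.float64(-0.02)) 21
pin (array([656.2, -91.4]), array([12.5, 12.4]), np.float64(0.017)) 27
pin (array([ 648. , -137.2]), array([12.3, 11.9]), np.float64(0.679)) 23
pin (array([643.6,  45.8]), array([12.3, 10.6]), np.float64(1.552)) 26
pin (array([634.1,   3.7]), array([14.1, 11.9]), np.float64(1.199)) 26
pin (array([626. , -41.8]), array([12.3, 12.2]), np.float64(1.542)) 27
pin (array([618.5, -84.3]), array([14.5, 12.8]), np.float64(1.538)) 30
pin (array([ 610.2, -130.3]), array([14.1, 12. ]), np.float64(-0.638)) 28
rack (array([662.8, -52. ]), array([271.3, 183.7]), np.float64(1.554))
```

```bash
python3 -c "
from h import *
go(422.5,123.9,60,1.455)"
```

```text
t 0.2 shift [-359.4 -370.4  154.5] turn 1.356 j6 -0.11
```

Careful with the scale: shifts go in units of 50 mm and turns go in units of 0.2 rad. That gives: -145 mm is -2.9, -120 mm is -2.4.

```bash
python3 steer.py '[-0.6, -0.6, 0, 0, 1, -1.2, -1.2, 0, 0, 1, -1.8, -1.8, 0, 0, 1, -2.4, -2.4, 0, 0, 1, -2.9, -2.9, 0, 0, 1]'; python3 steer.py '[-0.6, -0.6, 0, 0, 1, -1.2, -1.2, 0, 0, 1, -1.8, -1.8, 0, 0, 1, -2.4, -2.4, 0, 0, 1, -2.9, -2.9, 0, 0, 1]' ;python3 steer.py '[-0.5, -0.5, 0, 0, 1, -1, -1, 0, 0, 1, -1.4, -1.6, 0, 0, 1, -1.4, -1.6, 0, 0.5, 1, -1.4, -1.6, 0, 1, 1]'; python3 steer.py '[0, 0, 0, 0.6, 1, 0, 0, 0, 1.2, 1, 0, 0, 0, 1.8, 1, 0, 0, 0, 2.4, 1, 0, 0, 0, 3, 1]'; python3 steer.py '[0, 0, 0, 0.6, 1, 0, 0, 0, 1.2, 1, 0, 0, 0, 1.8, 1, 0, 0, 0, 2.4, 1, 0, 0, 0, 2.78, 1]'; python3 -c "
from h import *
go(422.5,123.9,2,1.455)"
```

```text
t: 0.62
eef_pos: [293.3, 404.9, 214.6]
tcp_rot: [-3.141, 0.0, 2.811]
ft_force: [0.3, 0.4, 0.3]
opening: 1.002
grip_force: 0.0
t: 1.03
eef_pos: [383.5, 220.6, 214.8]
tcp_rot: [3.141, 0.0, 2.811]
ft_force: [1.1, 0.1, -0.0]
opening: 1.002
grip_force: 0.0
t: 1.45
eef_pos: [423.8, 122.4, 214.6]
tcp_rot: [3.142, -0.0, 2.603]
ft_force: [-0.1, -0.6, -1.0]
opening: 1.0
grip_force: 0.0
t: 1.87
eef_pos: [423.2, 124.2, 214.6]
tcp_rot: [-3.142, -0.0, 2.005]
ft_force: [0.6, -0.0, 0.3]
opening: 1.001
grip_force: 0.0
t: 2.28
eef_pos: [423.2, 124.3, 214.6]
tcp_rot: [-3.142, -0.0, 1.448]
ft_force: [-0.3, 0.6, -0.8]
opening: 1.005
grip_force: 0.0
t 2.28 shift [ -0.5  -0.7 212.6] turn -0.007 j6 0.26
```

```bash
python3 steer.py '[0, 0, 0.8, 0, 1, 0, 0, 1.6, 0, 1, 0, 0, 2.4, 0, 1, 0, 0, 3.2, 0, 1, 0, 0, 3.8, 0, 1]'; python3 steer.py '[0, 0, 0.2, 0, 1, 0, 0, 0.4, 0, 1, 0, 0, 0.4, 0, 1, 0, 0, 0.4, 0, 0.68, 0, 0, 0.4, 0, 0.64]' ;python3 steer.py '[0, 0, 0, 0, 0.63, 0, 0, 0, 0, 0.63, 0, 0, 0, 0, 0.625, 0, 0, 0, 0, 0.625, 0, 0, 0, 0, 0.625]'
```

```text
t: 2.7
eef_pos: [422.6, 124.2, 22.3]
tcp_rot: [-3.141, 0.0, 1.455]
ft_force: [0.7, -0.8, 0.3]
opening: 1.0
grip_force: 0.0
t: 3.12
eef_pos: [423.6, 124.3, 5.2]
tcp_rot: [3.141, -0.0, 1.455]
ft_force: [0.2, -0.3, 0.4]
opening: 0.913
grip_force: 0.0
t: 3.53
eef_pos: [423.4, 124.3, 4.9]
tcp_rot: [3.141, -0.0, 1.455]
ft_force: [0.6, 0.4, 0.2]
opening: 0.636
grip_force: 0.3
```

```bash
python3 steer.py '[0, 0, 0, 0, 0.625, 0, 0, 0, 0, 0.625, 0, 0, 0, 0, 0.625]'|tail -2;python3 steer.py '[0, 0, 0, 0, 0.6, 0, 0, 0, 0, 0.6, 0, 0, 0, 0, 0.6]'|tail -2; python3 steer.py '[0, 0, 0, 0, 0.5, 0, 0, 0, 0, 0.5, 0, 0, 0, 0, 0.5]'|tail -2;
```

```text
opening: 0.628
grip_force: 27.3
opening: 0.626
grip_force: 30.0
opening: 0.631
grip_force: 30.0
```

Converted, -180 mm is -3.6, -140 mm is -2.8.

```bash
python3 steer.py '[0, 0, -0.4, 0, 0.5, 0, 0, -1.2, 0, 0.5, 0, 0, -2, 0, 0.5, 0, 0, -2.8, 0, 0.5, 0, 0, -3.6, 0, 0.5]'|tail -3; python3 - <<'E'
from h import *
p,P=cam("side"); cv2.imwrite("pics/s2.png",p[100:400,100:500,::-1])
E
```

```text
ft_force: [1.0, -0.1, -1.3]
opening: 0.625
grip_force: 30.0
```

View pics/s2.png

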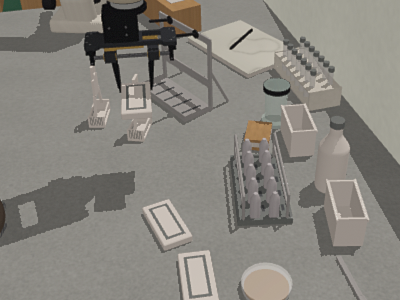

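The cover is held by the fingers at crop (136,97), possibly already tilted. I'll fit its plane.

```bash
cat >> h.py <<'E'
def held(n="side"):
    "points of a white thing near and below the tool; principal axis and plane normal"
    p,P=cam(n); e=env.state()["eef_pos"]; D=P-e
    m=white(p,60,110)&(np.hypot(D[...,0],D[...,1])<150)&(D[...,2]<40)&(D[...,2]>-140)&(P[...,2]>25)
    b=max(blobs(m,20),key=lambda b:b.sum()); X=P[b]; c=X.mean(0); w=np.linalg.svd(X-c)[2]
    print(n,b.sum(),"c-tcp",(c-e).round(1),"min",(X.min(0)-e).round(0),"max",(X.max(0)-e).round(0),"axis",w[0].round(3),"normal",w[2].round(3))
E
python3 -c "
from h import *
held('side');held('top')"
```

```text
side 1035 c-tcp [ -7.2 -59.2   8.2] min [ -42. -118. -140.] max [ 30. 130.  19.] axis [ 0.072  0.951 -0.302] normal [-0.944  0.162  0.286]
top 403 c-tcp [ -9.6 -87.6  13.1] min [ -40. -112.    8.] max [ 22. -52.  18.] axis [-0.999  0.042 -0.001] normal [-0.001 -0.012  1.   ]
```

```bash
python3 steer.py '[0, 0, 0.8, 0, 0.5, 0, 0, 1.6, 0, 0.5, 0, 0, 2.4, 0, 0.5, 0, 0, 2.8, 0, 0.5, 0, 0, 2.8, 0, 0.5]'|tail -3; python3 steer.py '[0, 0, 0, 0, 0.628, 0, 0, 0, 0, 0.628, 0, 0, 0, 0, 0.628]'|tail -2;python3 steer.py '[0, 0, 0, 0, 0.63, 0, 0, 0, 0, 0.63, 0, 0, 0, 0, 0.63]'|tail -2; python3 -c "
from h import *
held('side');held('top')";python3 steer.py '[0, 0, 0, 0, 0.632, 0, 0, 0, 0, 0.632, 0, 0, 0, 0, 0.632]'|tail -2;python3 -c "
from h import *
held('side');held('top')"
```

```text
ft_force: [-0.3, -1.2, -0.6]
opening: 0.628
grip_force: 30.0
opening: 0.63
grip_force: 14.4
opening: 0.632
grip_force: 4.4
side 1066 c-tcp [ -7.1 -64.1   3.8] min [ -42. -115.  -17.] max [29. 11. 15.] axis [-0.117 -0.982 -0.147] normal [-0.015 -0.147  0.989]
top 267 c-tcp [-11.1 -87.4  -5.8] min [ -42. -109.  -15.] max [ 20. -54.   6.] axis [-0.999  0.05  -0.007] normal [ 0.017  0.2   -0.98 ]
opening: 0.63
grip_force: 0.0
side 126 c-tcp [-3.9 81.7 -9.4] min [-24.  65. -20.] max [ 27. 121.  16.] axis [-0.229  0.935 -0.272] normal [-0.456 -0.35  -0.819]Traceback (most recent call last):
  File "<string>", line 3, in <module>
    held('side');held('top')
                 ~~~~^^^^^^^
  File "h.py", line 33, in held
    b=max(blobs(m,20),key=lambda b:b.sum()); X=P[b]; c=X.mean(0); w=np.linalg.svd(X-c)[2]
ValueError: max() iterable argument is empty
```

```bash
python3 -c "
from h import *
go(422.5,123.9,5,1.455)
for n in ('side','top'):
  for c in covers(*cam(n)): print(n,c) if 55<c[0][1][1]<65 else 0"
```

```text
t 6.22 shift [-0.5 -0.8 39.6] turn -0.0 j6 0.25
side ((array([418.7,  82.1]), array([126.6,  60. ]), np.float64(1.454)), 16.7, 143)
side ((array([ 436.2, -110.5]), array([123.1,  60.9]), np.float64(-1.355)), 16.4, 196)
side ((array([ 465.1, -261.2]), array([122.8,  60. ]), np.float64(1.476)), 16.1, 196)
side ((array([ 454.5, -411.4]), array([109.,  60.]), np.float64(1.425)), 16.2, 197)
top ((array([ 464.1, -259.2]), array([121.1,  60.2]), np.float64(1.481)), 16.2, 168)
top ((array([ 452.7, -415.3]), array([121.6,  60.6]), np.float64(1.433)), 16.3, 166)
top ((array([ 435.3, -106.7]), array([119.9,  60. ]), np.float64(-1.363)), 16.1, 169)
top ((array([ 82.2, -41.3]), array([175.5,  63. ]), np.float64(1.226)), 13.7, 53)
```

```bash
python3 steer.py '[0.2, 0, 0, 0, 0.75, 0.2, 0, 0.4, 0, 0.75, 0.2, 0, 0.8, 0, 0.75, 0.2, 0, 0.8, 0, 0.7, 0.2, 0, 0.8, 0, 0.6]'|tail -2; python3 steer.py '[0, 0, 0, 0, 0.5, 0, 0, 0, 0, 0.5, 0, 0, 0, 0, 0.5, 0, 0, 0, 0, 0.5]'|tail -2; python3 steer.py '[0, 0, -0.4, 0, 0.5, 0, 0, -0.8, 0, 0.5, 0, 0, -0.8, 0, 0.63, 0, 0, -0.8, 0, 0.63, 0, 0, -0.8, 0, 0.63]'|tail -2;python3 steer.py '[0, 0, 0, 0, 0.63, 0, 0, 0, 0, 0.63, 0, 0, 0, 0, 0.63, 0, 0, 0, 0, 0.63, 0, 0, 0, 0, 0.63]';python3 -c "
from h import *
held('side');held('top')"
```

```text
opening: 0.674
grip_force: 0.0
opening: 0.625
grip_force: 30.0
opening: 0.631
grip_force: 5.7
t: 7.9
eef_pos: [424.3, 134.2, 44.3]
tcp_rot: [-3.141, 0.0, 1.455]
ft_force: [-0.2, -0.0, -1.7]
opening: 0.63
grip_force: 4.3
side 839 c-tcp [ -5.2 -40.2  -3.7] min [-37. -91. -19.] max [30. 55. 16.] axis [-0.118 -0.936 -0.331] normal [ 0.037  0.329 -0.944]
top 124 c-tcp [ -8.4 -66.6 -13.9] min [-23. -87. -19.] max [  6. -51.  -5.] axis [-0.043  0.953  0.301] normal [-0.028 -0.302  0.953]
```

```bash
python3 steer.py '[0, 0, -0.2, 0, 0.63, 0, 0, -0.4, 0, 0.63, 0, 0, -0.6, 0, 0.63, 0, 0, -0.8, 0, 0.63, 0, 0, -0.8, 0, 0.63]'|tail -2;python3 steer.py '[0, 0, 0, 0, 0.63, 0, 0, 0, 0, 0.63, 0, 0, 0, 0, 0.63, 0, 0, 0, 0, 0.63, 0, 0, 0, 0, 0.63]'|tail -2;python3 -c "
from h import *
held('side')";python3 steer.py '[0, 0, -0.2, 0, 0.63, 0, 0, -0.4, 0, 0.63, 0, 0, -0.6, 0, 0.63, 0, 0, -0.8, 0, 0.63, 0, 0, -1, 0, 0.63]'|tail -2;python3 steer.py '[0, 0, 0, 0, 0.63, 0, 0, 0, 0, 0.63, 0, 0, 0, 0, 0.63, 0, 0, 0, 0, 0.63, 0, 0, 0, 0, 0.63]';python3 -c "
from h import *
held('side')"
```

```text
opening: 0.631
grip_force: 4.2
opening: 0.634
grip_force: 4.2
side 895 c-tcp [ -1.4  -9.3 -23.4] min [-39. -94. -59.] max [ 42. 146.  24.] axis [-0.12  -0.987 -0.105] normal [ 0.964 -0.141  0.224]
opening: 0.629
grip_force: 4.2
t: 9.72
eef_pos: [424.2, 134.2, 134.1]
tcp_rot: [-3.141, 0.0, 1.455]
ft_force: [-0.2, 0.2, -1.5]
opening: 0.63
grip_force: 4.2
side 927 c-tcp [ -2.6 -17.7 -26.1] min [-39. -91. -76.] max [ 30. 129.  20.] axis [0.09  0.959 0.268] normal [-0.99   0.057  0.128]
```

```bash
python3 - <<'E'
s=open('h.py').read()
s=s.replace("m=white(p,60,110)&(np.hypot(D[...,0],D[...,1])<150)","yw=env.state()['tcp_rot'][2]; a=D[...,0]*np.cos(yw)+D[...,1]*np.sin(yw); o=-D[...,0]*np.sin(yw)+D[...,1]*np.cos(yw)\n    m=white(p,60,100)&(abs(o)<34)&(a>-130)&(a<40)")
open('h.py','w').write(s)
E
python3 -c "
from h import *
held('side');held('top')"; python3 steer.py '[0, 0, 0, 0, 0.63, 0, 0, 0, 0, 0.63, 0, 0, 0, 0, 0.63, 0, 0, 0, 0, 0.63, 0, 0, 0, 0, 0.63]'|tail -1;python3 -c "
from h import *
held('side')"
```

```text
side 1328 c-tcp [ -4.9 -42.9 -26.9] min [-38. -89. -76.] max [29.  8. 16.] axis [-0.079 -0.734 -0.675] normal [-0.079 -0.67   0.738]
top 187 c-tcp [ -8.3 -68.8 -52.5] min [-38. -84. -67.] max [ 23. -47. -28.] axis [-0.997  0.03  -0.077] normal [-0.077 -0.661  0.746]
grip_force: 4.2
side 1331 c-tcp [ -4.9 -42.6 -26.6] min [-38. -88. -75.] max [30.  8. 16.] axis [-0.076 -0.736 -0.673] normal [-0.069 -0.67   0.74 ]
```

Converted, -40 mm is -0.8.

```bash
python3 steer.py '[0, 0, -0.8, 0, 0.63, 0, 0, 0, 0, 0.63, 0, 0, -0.8, 0, 0.63, 0, 0, 0, 0, 0.63, 0, 0, -0.8, 0, 0.63]'|tail -1; python3 -c "
from h import *
held('side')";  python3 steer.py '[0, 0, 0.8, 0, 0.63, 0, 0, 0, 0, 0.63, 0, 0, 0.8, 0, 0.63, 0, 0, 0, 0, 0.63, 0, 0, 0.8, 0, 0.63]'|tail -1;python3 -c "
from h import *
held('side')"
```

```text
grip_force: 3.6
side 704 c-tcp [ -2.8  -5.  -53.1] min [ -34.  -19. -126.] max [28. 11.  9.] axis [0.038 0.068 0.997] normal [-0.114 -0.991  0.072]
grip_force: 3.5
side 692 c-tcp [  2.   -3.6 -30.8] min [ -28.  -14. -101.] max [33. 16. 22.] axis [0.011 0.063 0.998] normal [-0.118 -0.991  0.064]
```

```bash
python3 steer.py '[0, 0, 0, 0, 0.5, 0, 0, 0, 0, 0.5, 0, 0, 0, 0, 0.5, 0, 0, -0.8, 0, 0.5, 0, 0, -1.5, 0, 0.5]'; python3 -c "
from h import *
held('side');go(657.3,21.3,210,1.393)"
```

```text
t: 11.68
eef_pos: [424.0, 134.1, 211.1]
tcp_rot: [-3.14, 0.0, 1.455]
ft_force: [0.7, 1.0, -0.4]
opening: 0.627
grip_force: 30.0
side 739 c-tcp [ -2.8  -4.9 -47.4] min [ -33.  -17. -117.] max [28. 14.  5.] axis [0.01  0.063 0.998] normal [-0.117 -0.991  0.064]
t 11.73 shift [-85.9 242.3   9.2] turn 0.062 j6 0.27
```

Converted, -24 mm is -0.48, -12 mm is -0.24, 0.062 rad is 0.31.

```bash
python3 steer.py '[-0.24, 0.7, 0, 0, 0.5, -0.48, 1.38, 0, 0, 0.5, -0.72, 2.06, 0, 0.1, 0.5, -0.98, 2.76, 0, 0.2, 0.5, -1.22, 3.46, 0, 0.31, 0.5]' >/dev/null; python3 -c "
from h import *
go(657.3,21.3,210,1.393)"
```

```text
t 12.15 shift [-18.9  71.    1.3] turn -0.001 j6 0.16
```

Converted, 71 mm is 1.42, 35 mm is 0.7.

```bash
python3 steer.py '[-0.18, 0.7, 0, 0, 0.5, -0.38, 1.42, 0, 0, 0.5, -0.38, 1.42, 0, 0, 0.5, -0.38, 1.42, 0, 0, 0.5, -0.38, 1.42, 0, 0, 0.5]' >/dev/null; cat >> h.py <<'E'
def pins(n="side"):
    p,P=cam(n); M=(abs(P[...,0]-645)<60)&(abs(P[...,1]+45)<120)
    return [P[b].mean(0).round(1) for b in blobs(M&(P[...,2]>60)&(P[...,2]<69),4)]
E
python3 -c "
from h import *
go(657.3,21.3,210,1.393)
held('side');held('top'); print(np.array(pins('side')))
p,P=cam('side'); cv2.imwrite('pics/s3.png',cv2.resize(p[150:350,250:450,::-1],None,fx=3,fy=3))"
```

```text
t 12.57 shift [-0.8  2.3  0.1] turn -0.0 j6 0.11
side 787 c-tcp [ -1.4  -4.2 -40.2] min [ -30.  -16. -112.] max [31. 16. 11.] axis [-0.02  -0.064 -0.998] normal [-0.176 -0.982  0.067]Traceback (most recent call last):
  File "<string>", line 4, in <module>
    held('side');held('top'); print(np.array(pins('side')))
                 ~~~~^^^^^^^
  File "h.py", line 34, in held
    b=max(blobs(m,20),key=lambda b:b.sum()); X=P[b]; c=X.mean(0); w=np.linalg.svd(X-c)[2]
ValueError: max() iterable argument is empty
```

```bash
python3 -c "
from h import *
print(np.array(pins('side')))
p,P=cam('side'); e=env.state()['eef_pos']; D=P-e
m=white(p,60,100)&(abs(D[...,0])<34)&(abs(D[...,1])<40)&(D[...,2]<20)&(D[...,2]>-130)
for lo in (-110,-90,-70,-50,-30,-10): 
  q=m&(D[...,2]>lo)&(D[...,2]<lo+20); X=P[q]; print(lo,X.mean(0).round(1) if len(X) else 0)
cv2.imwrite('pics/s3.png',cv2.resize(p[150:350,250:450,::-1],None,fx=3,fy=3))"
```

```text
[[ 644.5   41.7   64.6]
 [ 682.2   34.4   64.7]
 [ 635.7   -2.7   63.8]
 [ 673.    -9.5   63.8]
 [ 664.6  -53.7   64.1]
 [ 627.9  -46.3   64.1]
 [ 618.9  -91.    64. ]
 [ 656.1  -98.8   64.3]
 [ 646.7 -142.2   64.6]
 [ 610.1 -134.7   63.8]
 [ 668.9 -158.3   64.6]]
-110 [652.3  15.4 110.5]
-90 [653.   16.1 130.4]
-70 [654.5  16.5 150.5]
-50 [653.5  17.6 170.6]
-30 [653.5  18.3 190.4]
-10 [655.1  21.7 213.1]
```

View pics/s3.png

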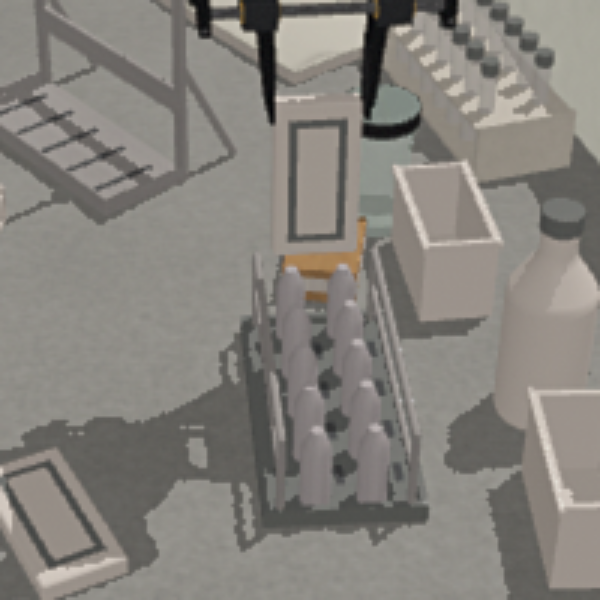

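```bash
python3 steer.py '[-0.04, 0.1, 0, 0, 0.5, -0.04, 0.1, 0.3, 0, 0.5, -0.04, 0.1, 0.6, 0, 0.5, -0.04, 0.1, 0.9, 0, 0.5, -0.04, 0.1, 1.2, 0, 0.5]'; python3 steer.py '[0, 0, 0.16, 0, 0.5, 0, 0, 0.32, 0, 0.5, 0, 0, 0.4, 0, 0.5, 0, 0, 0.4, 0, 0.5]'; python3 -c "
from h import *
held('side')"
```

```text
t: 13.18
eef_pos: [660.4, 19.6, 149.3]
tcp_rot: [3.141, -0.0, 1.393]
ft_force: [-0.3, 0.1, -1.1]
opening: 0.626
grip_force: 30.0
t: 13.52
eef_pos: [660.2, 19.5, 129.1]
tcp_rot: [-3.141, 0.0, 1.393]
ft_force: [0.0, 0.3, -0.4]
opening: 0.629
grip_force: 30.0
side 1848 c-tcp [ -8.3 -35.6 -54.8] min [ -51. -127. -105.] max [31. 29. 12.] axis [0.171 0.837 0.52 ] normal [-0.985  0.146  0.088]
```

Converted, 4 mm is 0.08, 2 mm is 0.04.

```bash
python3 steer.py '[0, 0, 0.04, 0, 0.5, 0, 0, 0.08, 0, 0.5, 0, 0, 0.08, 0, 0.5]'|sed -n 2,4p; python3 steer.py '[0, 0, 0.04, 0, 0.5, 0, 0, 0.08, 0, 0.5, 0, 0, 0.08, 0, 0.5]'|sed -n 2,4p
```

```text
eef_pos: [660.3, 19.5, 125.7]
tcp_rot: [3.141, -0.0, 1.393]
ft_force: [-0.6, -0.1, -1.0]
eef_pos: [660.2, 19.5, 121.3]
tcp_rot: [-3.141, -0.0, 1.393]
ft_force: [0.2, -0.2, -0.8]
```

Converted, 4 mm is 0.08, 2 mm is 0.04.

```bash
python3 steer.py '[0, 0, 0.04, 0, 0.5, 0, 0, 0.08, 0, 0.5, 0, 0, 0.08, 0, 0.5]'|sed -n 2,4p; python3 steer.py '[0, 0, 0, 0, 0.65, 0, 0, 0, 0, 0.75, 0, 0, 0, 0, 0.75, 0, 0, 0, 0, 0.75]'|sed -n 2,6p;python3 steer.py '[0, 0, -0.6, 0, 0.8, 0, 0, -1.4, 0, 0.8, 0, 0, -2, 0, 0.8, 0, 0, -2, 0, 0.8, 0, 0, -2, 0, 0.8]'|sed -n 2,6p; python3 -c "
from h import *
p,P=cam('side'); cv2.imwrite('pics/s4.png',cv2.resize(p[150:480,150:450,::-1],None,fx=1.8,fy=1.8))
for c in covers(*cam('top')): print(c) if 55<c[0][1][1]<65 else 0
go(427.8,-63,5,1.78)
"
```

```text
eef_pos: [660.7, 19.5, 119.5]
tcp_rot: [3.14, -0.0, 1.393]
ft_force: [-3.5, 0.1, 15.1]
eef_pos: [660.2, 19.5, 117.4]
tcp_rot: [-3.141, -0.0, 1.393]
ft_force: [0.4, -1.0, 0.4]
opening: 0.743
grip_force: 0.0
eef_pos: [660.8, 19.5, 219.1]
tcp_rot: [3.139, -0.0, 1.393]
ft_force: [-0.2, 0.4, -0.9]
opening: 0.801
grip_force: 0.0
((array([ 464.3, -258.9]), array([120.3,  60.2]), np.float64(1.479)), 16.2, 185)
((array([ 452.6, -415.8]), array([121.9,  60.6]), np.float64(1.429)), 16.5, 183)
((array([ 437.3, -115.8]), array([101.7,  59.8]), np.float64(-1.362)), 16.1, 126)
t 15.17 shift [-122.2 -213.4  211.8] turn -0.387 j6 0.11
```

View pics/s4.png

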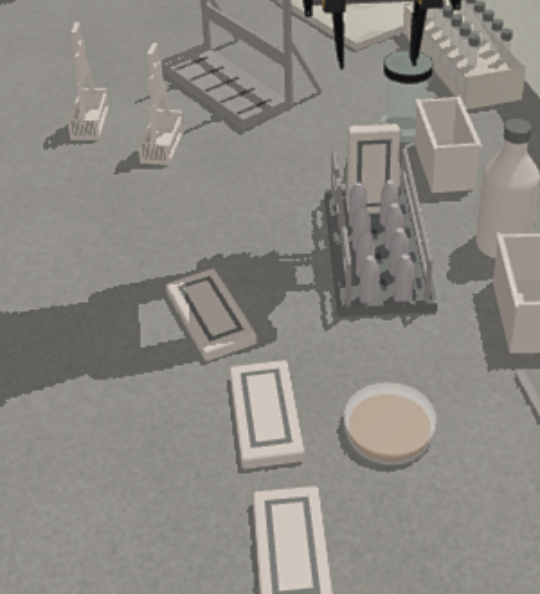

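Cover 1 stands in the far-left slot, at (373,165) in the crop; the bench objects are undisturbed. Next is cover B.

```bash
python3 steer.py '[-0.34, -0.62, 0, 0, 0.8, -0.68, -1.24, 0, 0, 0.8, -1.02, -1.86, 0, 0, 0.8, -1.36, -2.48, 0, 0, 0.8, -1.7, -3.1, 0, 0, 0.8]'>/dev/null; python3 steer.py '[-0.34, -0.62, 0, 0, 0.8, -0.66, -1.24, 0, -0.5, 0.8, -0.66, -1.24, 0, -1, 0.8, -0.66, -1.24, 0, -1.5, 0.8, -0.66, -1.24, 0, -1.935, 0.8]'>/dev/null; python3 -c "
from h import *
go(425,-58,5,1.781)"
```

```text
t 16.0 shift [1.000e-01 5.000e-01 2.116e+02] turn 0.003 j6 -0.5
```

Careful with the scale: shifts go in units of 50 mm and turns go in units of 0.2 rad. That gives: 190 mm is 3.8, 160 mm is 3.2.

```bash
python3 steer.py '[0, 0, 0.8, 0, 0.8, 0, 0, 1.6, 0, 0.8, 0, 0, 2.4, 0, 0.8, 0, 0, 3.2, 0, 0.8, 0, 0, 3.8, 0, 0.8]'>/dev/null; python3 steer.py '[0, 0, 0.2, 0, 0.8, 0, 0, 0.42, 0, 0.8, 0, 0, 0.42, 0, 0.7, 0, 0, 0.42, 0, 0.6, 0, 0, 0.42, 0, 0.5]'>/dev/null; python3 steer.py '[0, 0, 0, 0, 0.5, 0, 0, 0, 0, 0.5, 0, 0, 0, 0, 0.5, 0, 0, 0, 0, 0.5]'|tail -2; python3 steer.py '[0, 0, -0.4, 0, 0.5, 0, 0, -0.8, 0, 0.5, 0, 0, -0.8, 0, 0.63, 0, 0, -0.8, 0, 0.63, 0, 0, -0.8, 0, 0.63]'|tail -2;python3 steer.py '[0, 0, 0, 0, 0.63, 0, 0, 0, 0, 0.63, 0, 0, 0, 0, 0.63, 0, 0, 0, 0, 0.63, 0, 0, 0, 0, 0.63]'|tail -2;python3 steer.py '[0, 0, -0.2, 0, 0.63, 0, 0, -0.6, 0, 0.63, 0, 0, -1, 0, 0.63, 0, 0, -1.4, 0, 0.63, 0, 0, -1.8, 0, 0.63]'|tail -2;python3 -c "
from h import *
held('side')"
```

```text
opening: 0.626
grip_force: 30.0
opening: 0.628
grip_force: 5.8
opening: 0.63
grip_force: 4.1
opening: 0.63
grip_force: 3.5
side 922 c-tcp [ -1.5 -13.  -43.5] min [ -32.  -37. -108.] max [33. 17. 20.] axis [ 0.008 -0.279 -0.96 ] normal [ 0.174 -0.945  0.276]
```

Already at 74°. A small shake, then tighten.

```bash
python3 steer.py '[0, 0, -0.8, 0, 0.63, 0, 0, 0, 0, 0.63, 0, 0, -0.8, 0, 0.63, 0, 0, -0.8, 0, 0.5, 0, 0, -0.8, 0, 0.5]'|tail -1; python3 steer.py '[0, 0, 0, 0, 0.5, 0, 0, 0, 0, 0.5, 0, 0, -0.8, 0, 0.5]'|tail -2; python3 -c "
from h import *
held('side'); go(652.3,-25,215,1.393)"
```

```text
grip_force: 30.0
opening: 0.629
grip_force: 30.0
side 977 c-tcp [ -4.6  -8.2 -51.2] min [ -34.  -26. -117.] max [29. 18. 10.] axis [-0.019 -0.184 -0.983] normal [ 0.179 -0.968  0.178]
t 19.18 shift [-14.2 227.9   7.8] turn 0.387 j6 -0.5
```

```bash
python3 steer.py '[0, 0, 0, 0, 0.63, 0, 0, 0, 0, 0.63, 0, 0, -0.8, 0, 0.63, 0, 0, 0, 0, 0.63, 0, 0, 0, 0, 0.5]'|tail -1; python3 steer.py '[0, 0, 0, 0, 0.5, 0, 0, 0, 0, 0.5, 0, 0, 0, 0, 0.5]'|tail -2; python3 -c "
from h import *
held('side'); go(652.3,-25,215,1.393)"
```

```text
grip_force: 30.0
opening: 0.627
grip_force: 30.0
side 987 c-tcp [ -1.1  -9.7 -42.1] min [ -31.  -29. -109.] max [33. 17. 27.] axis [0.    0.198 0.98 ] normal [-0.18   0.964 -0.195]
t 19.9 shift [-14.4 228.3   1.8] turn 0.387 j6 -0.5
```

Converted, -40 mm is -0.8.

```bash
python3 steer.py '[0, 0, 0, 0, 0.63, 0, 0, 0, 0, 0.63, 0, 0, 0, 0, 0.63, 0, 0, 0, 0, 0.63]'|tail -1; python3 steer.py '[0, 0, -0.8, 0, 0.63, 0, 0, 0, 0, 0.63, 0, 0, -0.8, 0, 0.63, 0, 0, 0, 0, 0.63, 0, 0, -0.8, 0, 0.63]'|tail -1; python3 steer.py '[0, 0, 0, 0, 0.5, 0, 0, 0, 0, 0.5, 0, 0, 0, 0, 0.5]'|tail -2; python3 -c "
from h import *
held('side'); go(652.3,-25,215,1.393)"
```

```text
grip_force: 3.7
grip_force: 3.2
opening: 0.624
grip_force: 30.0
side 1027 c-tcp [ -1.4  -7.9 -42.9] min [ -31.  -24. -110.] max [32. 18. 11.] axis [0.011 0.154 0.988] normal [ 0.182 -0.972  0.149]
t 20.95 shift [-14.5 228.5  42. ] turn 0.387 j6 -0.5
```

Converted, -7 mm is -0.14, -5 mm is -0.1.

```bash
python3 steer.py '[-0.02, 0.76, 0, 0, 0.5, -0.04, 1.52, 0, 0, 0.5, -0.08, 2.28, 0, 0, 0.5, -0.1, 3.04, 0, 0, 0.5, -0.14, 3.8, 0, 0, 0.5]'>/dev/null; python3 steer.py '[-0.04, 0.8, 0, 0.5, 0.5, -0.04, 0.8, 0, 1, 0.5, -0.04, 0.8, 0, 1.5, 0.5, -0.04, 0.8, 0, 1.935, 0.5, -0.04, 0.8, 0.2, 1.935, 0.5]'>/dev/null; python3 -c "
from h import *
held('side'); go(652.3,-19,150,1.393)"
```

```text
side 933 c-tcp [ -1.6  -5.6 -42.7] min [ -31.  -24. -140.] max [33. 44. 22.] axis [-0.06  -0.053 -0.997] normal [ 0.261  0.963 -0.067]
t 21.83 shift [ 0.3  0.1 94.6] turn 0.001 j6 0.05
```

```bash
python3 steer.py '[0, 0, 0.5, 0, 0.5, 0, 0, 1, 0, 0.5, 0, 0, 1.4, 0, 0.5, 0, 0, 1.7, 0, 0.5, 0, 0, 1.9, 0, 0.5]'|sed -n 2,4p; python3 steer.py '[0, 0, 0, 0, 0.63, 0, 0, 0, 0, 0.63, 0, 0, 0, 0, 0.63, 0, 0, 0.16, 0, 0.63, 0, 0, 0.32, 0, 0.63]'|sed -n 2,6p;  python3 steer.py '[-0.04, 0, 0.1, 0, 0.63, -0.08, 0, 0.2, 0, 0.63, -0.08, 0, 0.28, 0, 0.63, -0.08, 0, 0.28, 0, 0.63]'|sed -n 2,6p; python3 -c "
from h import *
held('side');
p,P=cam('side'); cv2.imwrite('pics/s5.png',cv2.resize(p[150:350,250:450,::-1],None,fx=2.5,fy=2.5))"
```

```text
eef_pos: [651.7, -19.3, 149.4]
tcp_rot: [-3.139, 0.0, 1.396]
ft_force: [-0.6, 0.3, -0.6]
eef_pos: [653.2, -19.4, 136.3]
tcp_rot: [3.139, -0.0, 1.393]
ft_force: [-0.1, -0.3, -0.5]
opening: 0.63
grip_force: 3.3
eef_pos: [651.7, -23.4, 120.7]
tcp_rot: [-3.14, -0.0, 1.393]
ft_force: [-0.7, -0.1, -0.7]
opening: 0.631
grip_force: 3.2
side 2176 c-tcp [ -7.7 -33.4 -46.5] min [ -52. -129.  -96.] max [37. 44. 11.] axis [0.175 0.867 0.467] normal [-0.97   0.072  0.231]
```

View pics/s5.png

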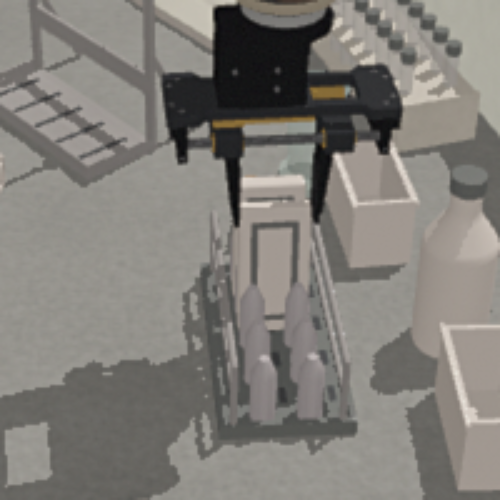

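The cover is in slot 2, between the second and third pin rows in the picture. I'll lower it until it touches, release, rise, and head for cover C.

Converted, 2 mm is 0.04, 4 mm is 0.08.

```bash
python3 steer.py '[0, 0, 0.04, 0, 0.63, 0, 0, 0.08, 0, 0.63, 0, 0, 0.08, 0, 0.63]'|sed -n 4p; python3 steer.py '[0, 0, 0.04, 0, 0.65, 0, 0, 0.04, 0, 0.75, 0, 0, 0.04, 0, 0.75, 0, 0, 0.04, 0, 0.75]'|sed -n 4,6p;python3 steer.py '[0, 0, -0.6, 0, 0.8, 0, 0, -1.4, 0, 0.8, 0, 0, -2, 0, 0.8, 0, 0, -2, 0, 0.8, 0, 0, -2, 0, 0.8]'|sed -n 2,4p; python3 -c "
from h import *
p,P=cam('top')
for c in covers(p,P): print(c) if 55<c[0][1][1]<65 else 0
p,P=cam('side')
m=white(p,60,100)&(abs(P[...,0]-650)<45)&(abs(P[...,1]+40)<115)&(P[...,2]>90)&(P[...,2]<140)
for b in blobs(m): print('standing',P[b].mean(0).round(1),P[b].max(0).round(1))
go(468.8,-208.8,215,1.478)
"
```

```text
ft_force: [0.0, 0.7, 2.5]
ft_force: [0.1, -0.7, -0.3]
opening: 0.744
grip_force: 0.0
eef_pos: [652.4, -23.3, 217.2]
tcp_rot: [3.138, -0.0, 1.393]
ft_force: [-0.1, -0.7, -1.0]
((array([ 464.2, -259. ]), array([120.6,  60.4]), np.float64(1.483)), 16.2, 185)
((array([ 452.5, -415.4]), array([121.8,  60.6]), np.float64(1.42)), 16.2, 185)
standing [653.5 -10.5 118.8] [690.4  33.3 133.7]
standing [650.3 -37.8 100.8] [664.3 -32.3 111.4]
t 24.2 shift [-2.150e+02 -1.469e+02 -2.000e-01] turn -0.085 j6 0.04
```

Converted, -153 mm is -3.06, -123 mm is -2.46, -0.085 rad is -0.425.

```bash
python3 steer.py '[-0.62, -0.42, 0, 0, 0.8, -1.24, -0.84, 0, 0, 0.8, -1.84, -1.26, 0, 0, 0.8, -2.46, -1.68, 0, -0.2, 0.8, -3.06, -2.1, 0, -0.425, 0.8]'>/dev/null; python3 -c "
from h import *
go(468.6,-209.2,5,1.478)"
```

```text
t 24.62 shift [-57.9 -45.4 209.1] turn 0.002 j6 -0.32
```

Converted, 120 mm is 2.4, 80 mm is 1.6.

```bash
python3 steer.py '[-0.58, -0.44, 0, 0, 0.8, -1.16, -0.9, 0, 0, 0.8, -1.16, -0.9, 0.8, 0, 0.8, -1.16, -0.9, 1.6, 0, 0.8, -1.16, -0.9, 2.4, 0, 0.8]'>/dev/null; python3 steer.py '[0, 0, 0.8, 0, 0.8, 0, 0, 1.4, 0, 0.8, 0, 0, 1.6, 0, 0.8, 0, 0, 1.78, 0, 0.8, 0, 0, 1.78, 0, 0.7]'|sed -n 2,3p; python3 steer.py '[0, 0, 0, 0, 0.5, 0, 0, 0, 0, 0.5, 0, 0, 0, 0, 0.5, 0, 0, 0, 0, 0.5, 0, 0, 0, 0, 0.5]'|tail -2; python3 steer.py '[0, 0, -0.4, 0, 0.5, 0, 0, -0.8, 0, 0.5, 0, 0, -0.8, 0, 0.63, 0, 0, -0.8, 0, 0.63, 0, 0, -0.8, 0, 0.63]'|tail -2;python3 steer.py '[0, 0, 0, 0, 0.63, 0, 0, 0, 0, 0.63, 0, 0, 0, 0, 0.63, 0, 0, 0, 0, 0.63, 0, 0, 0, 0, 0.63]'|tail -2;python3 steer.py '[0, 0, -0.2, 0, 0.63, 0, 0, -0.6, 0, 0.63, 0, 0, -1, 0, 0.63, 0, 0, -1.4, 0, 0.63, 0, 0, -1.8, 0, 0.63]'|tail -2;python3 steer.py '[0, 0, -0.8, 0, 0.63, 0, 0, 0, 0, 0.63, 0, 0, -0.8, 0, 0.63, 0, 0, 0, 0, 0.63, 0, 0, -0.8, 0, 0.63]'|tail -1; python3 steer.py '[0, 0, 0, 0, 0.63, 0, 0, 0, 0, 0.5, 0, 0, 0, 0, 0.5, 0, 0, 0, 0, 0.5]'|tail -2; python3 -c "
from h import *
held('side'); go(644.3,-69,215,1.393)"
```

```text
eef_pos: [470.9, -208.5, 5.5]
tcp_rot: [-3.14, -0.001, 1.478]
opening: 0.624
grip_force: 30.0
opening: 0.631
grip_force: 10.5
opening: 0.629
grip_force: 3.7
opening: 0.633
grip_force: 2.9
grip_force: 0.0
opening: 0.517
grip_force: 0.0
side 574 c-tcp [   5.2   27.3 -129.4] min [ -24.   10. -140.] max [  36.   42. -114.] axis [-0.997  0.076  0.017] normal [ 0.037  0.648 -0.761]
t 27.92 shift [155.1 159.5 -37.3] turn 0.085 j6 -0.45
```

```bash
python3 -c "
from h import *
for n in ('side','top'):
  p,P=cam(n)
  for c in covers(p,P): print(n,c) if 55<c[0][1][1]<65 or 'side'==n and c[2]>100 else 0
  if n=='side': cv2.imwrite('pics/s6.png',cv2.resize(p[200:,200:450,::-1],None,fx=1.6,fy=1.6))"
```

```text
side ((array([1339.6,  917.1]), array([320.4,  15.1]), np.float64(1.564)), 16.0, 166)
side ((array([1338.7,  539.2]), array([337.7,  11.5]), np.float64(1.561)), 17.1, 166)
side ((array([802. , 596.1]), array([313.6, 217.7]), np.float64(-1.189)), 15.4, 191)
side ((array([297.2, 845.2]), array([145.7,  20.4]), np.float64(-0.353)), 16.2, 147)
side ((array([1338.8,  158.4]), array([407.5,  13.6]), np.float64(1.562)), 16.3, 170)
side ((array([ 476.3, -198. ]), array([60.3, 36.9]), np.float64(-0.074)), 18.6, 207)
side ((array([ 578.5, -306.8]), array([90.1, 88.9]), np.float64(-1.287)), 17.8, 175)
side ((array([ 454.6, -411. ]), array([108.6,  60.2]), np.float64(1.426)), 16.1, 206)
top ((array([ 477.2, -145.3]), array([114.9,  61.3]), np.float64(1.5)), 16.3, 176)
```

View pics/s6.png

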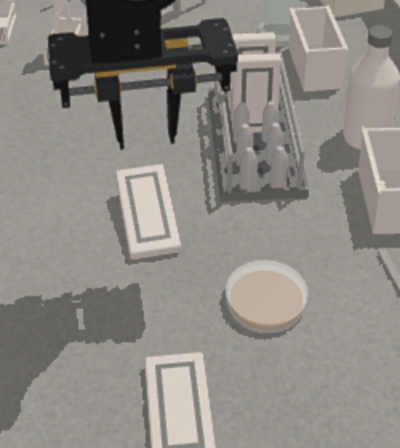

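Converted, -40 mm is -0.8, -20 mm is -0.4.

```bash
python3 steer.py '[0, 0, 0, 0, 0.8, 0, 0, 0, 0, 0.8, 0, 0, -0.4, 0, 0.8, 0, 0, -0.8, 0, 0.8, 0, 0, -0.8, 0, 0.8]'|sed -n 2,2p;python3 -c "
from h import *
for n in ('side','top'):
  p,P=cam(n)
  for c in covers(p,P): print(n,c) if 350<c[0][0][0]<550 and c[2]>100 else 0"
```

```text
eef_pos: [472.4, -209.4, 219.6]
side ((array([ 478.5, -150.7]), array([123.1,  60.3]), np.float64(1.524)), 16.4, 202)
side ((array([ 454.6, -411. ]), array([110. ,  60.2]), np.float64(1.421)), 16.1, 203)
top ((array([ 477.7, -147. ]), array([117.2,  60.2]), np.float64(1.528)), 16.2, 174)
```

```bash
python3 -c "
from h import *
go(476,-199,5,1.528)";  python3 steer.py '[0.2, 0.06, 0.8, -0.25, 0.8, 0.2, 0.06, 1.6, -0.25, 0.8, 0.2, 0.06, 2.4, -0.25, 0.8, 0.2, 0.06, 3.2, -0.25, 0.8, 0.2, 0.06, 3.9, -0.25, 0.8]'|sed -n 2,3p;  python3 steer.py '[0, 0, 0.2, 0, 0.8, 0, 0, 0.39, 0, 0.8, 0, 0, 0.39, 0, 0.8, 0, 0, 0.39, 0, 0.7, 0, 0, 0.39, 0, 0.5]'|sed -n 2,3p; python3 steer.py '[0, 0, 0, 0, 0.5, 0, 0, 0, 0, 0.5, 0, 0, 0, 0, 0.5, 0, 0, 0, 0, 0.5, 0, 0, 0, 0, 0.5]'|tail -2; python3 steer.py '[0, 0, -0.4, 0, 0.5, 0, 0, -0.8, 0, 0.5, 0, 0, -0.8, 0, 0.6295, 0, 0, -0.8, 0, 0.6295, 0, 0, -0.8, 0, 0.6295]'|tail -2;python3 steer.py '[0, 0, 0, 0, 0.63, 0, 0, 0, 0, 0.63, 0, 0, 0, 0, 0.63, 0, 0, 0, 0, 0.63, 0, 0, 0, 0, 0.63]'|tail -2;python3 steer.py '[0, 0, -0.2, 0, 0.63, 0, 0, -0.5, 0, 0.63, 0, 0, -0.8, 0, 0.63, 0, 0, -1.1, 0, 0.63, 0, 0, -1.4, 0, 0.63]'|tail -2;python3 -c "
from h import *
held('side')"
```

```text
t 28.53 shift [ 10.3   3.5 211.8] turn -0.05 j6 -0.45
eef_pos: [474.2, -198.4, 18.7]
tcp_rot: [-3.14, -0.001, 1.528]
eef_pos: [475.8, -199.4, 3.2]
tcp_rot: [3.14, 0.001, 1.528]
opening: 0.629
grip_force: 30.0
opening: 0.629
grip_force: 8.5
opening: 0.629
grip_force: 4.5
opening: 0.633
grip_force: 4.3
side 422 c-tcp [-2.7 -3.  -2.5] min [-31. -15. -76.] max [29. 41. 14.] axis [-0.259  0.465 -0.847] normal [-0.044 -0.881 -0.47 ]
```

```bash
sed -i 's/(a<40)/(a<125)/' h.py; python3 -c "
from h import *
held('side');held('top')"
```

```text
side 446 c-tcp [-1.7 -1.  -2.9] min [-30. -16. -89.] max [31. 58. 18.] axis [-0.112  0.489 -0.865] normal [-0.04  -0.872 -0.488]
top 176 c-tcp [  5.4  52.1 -65. ] min [-28.  27. -87.] max [ 32.  64. -28.] axis [-0.844  0.315 -0.434] normal [0.033 0.837 0.546]
```

Converted, -40 mm is -0.8, -10 mm is -0.2.

```bash
python3 steer.py '[0, 0, -0.8, 0, 0.63, 0, 0, -0.2, 0, 0.63, 0, 0, -1, 0, 0.63, 0, 0, -1, 0, 0.5, 0, 0, -1, 0, 0.5]'|tail -1; python3 steer.py '[0, 0, 0, 0, 0.5, 0, 0, -0.8, 0, 0.5, 0, 0, -1.2, 0, 0.5]'|tail -2; python3 -c "
from h import *
held('side'); held('top');go(644.3,-69,215,1.393)"
```

```text
grip_force: 30.0
opening: 0.625
grip_force: 30.0
side 746 c-tcp [ -3.7  -3.8 -30. ] min [ -31.  -15. -111.] max [29. 16. 11.] axis [-0.027  0.131 -0.991] normal [-0.051 -0.99  -0.13 ]
top 20 c-tcp [ 22.9  20.4 -89.8] min [ 14.  18. -99.] max [ 30.  22. -78.] axis [-0.339  0.152 -0.928] normal [0.091 0.988 0.128]
t 31.95 shift [137.7 162.4  10.2] turn 0.135 j6 -0.48
```

Converted, 135 mm is 2.7, 110 mm is 2.2, 0.135 rad is 0.675.

```bash
python3 steer.py '[0.44, 0.54, 0, 0, 0.5, 0.88, 1.08, 0, 0, 0.5, 1.32, 1.62, 0, 0, 0.5, 1.76, 2.16, 0, 0.3, 0.5, 2.2, 2.7, 0, 0.675, 0.5]'>/dev/null; python3 steer.py '[0.34, 0.61, 0, 0, 0.5, 0.34, 0.61, 0, 0, 0.5, 0.34, 0.61, 0, 0, 0.5]'>/dev/null;  python3 -c "
from h import *
held('side'); go(644.3,-76,150,1.393)
p,P=cam('side'); e=env.state()['eef_pos']; D=P-e
m=white(p,60,100)&(abs(D[...,0])<34)&(abs(D[...,1])<25)&(D[...,2]<20)&(D[...,2]>-130)
for lo in (-110,-90,-70,-50,-30,-10): 
  q=m&(D[...,2]>lo)&(D[...,2]<lo+20); X=P[q]; print(lo,X.mean(0).round(1) if len(X) else 0)"
```

```text
side 858 c-tcp [ -5.4  18.9 -52.3] min [ -31.  -18. -140.] max [ 32. 113.  25.] axis [-0.07   0.548 -0.834] normal [0.917 0.365 0.162]
t 32.67 shift [ 6.7 -4.  70.2] turn 0.001 j6 -0.05
-110 [644.8 -76.3 119.4]
-90 [643.1 -79.7 141.6]
-70 [641.1 -82.2 161.4]
-50 [641.8 -86.1 181.4]
-30 [639.5 -89.1 200.9]
-10 [645.7 -93.8 225.9]
```

Converted, 70 mm is 1.4, 4 mm is 0.08.

```bash
python3 steer.py '[0.08, -0.04, 0, 0, 0.5, 0.08, -0.04, 0.5, 0, 0.5, 0.08, -0.04, 0.9, 0, 0.5, 0.08, -0.04, 1.2, 0, 0.5, 0.08, -0.04, 1.4, 0, 0.5]'|sed -n 2,4p; python3 steer.py '[0, 0, 0, 0, 0.63, 0, 0, 0, 0, 0.63, 0, 0, 0, 0, 0.63, 0.02, 0, 0.16, 0, 0.63, 0.04, 0, 0.32, 0, 0.63]'|sed -n 2,6p;  python3 steer.py '[0.04, 0, 0.1, 0, 0.63, 0.08, 0, 0.2, 0, 0.63, 0.1, 0, 0.24, 0, 0.63, 0.1, 0, 0.24, 0, 0.63]'|sed -n 2,6p; python3 -c "
from h import *
p,P=cam('side'); cv2.imwrite('pics/s7.png',cv2.resize(p[150:350,250:450,::-1],None,fx=2.5,fy=2.5))"
```

```text
eef_pos: [645.4, -79.8, 150.8]
tcp_rot: [-3.14, 0.0, 1.392]
ft_force: [-0.0, -1.1, -1.5]
eef_pos: [647.5, -77.5, 136.8]
tcp_rot: [3.139, -0.0, 1.393]
ft_force: [-0.2, -0.2, -1.0]
opening: 0.632
grip_force: 4.0
eef_pos: [647.7, -72.1, 123.3]
tcp_rot: [-3.14, -0.0, 1.393]
ft_force: [-0.8, -0.6, -0.3]
opening: 0.635
grip_force: 4.0
```

View pics/s7.png

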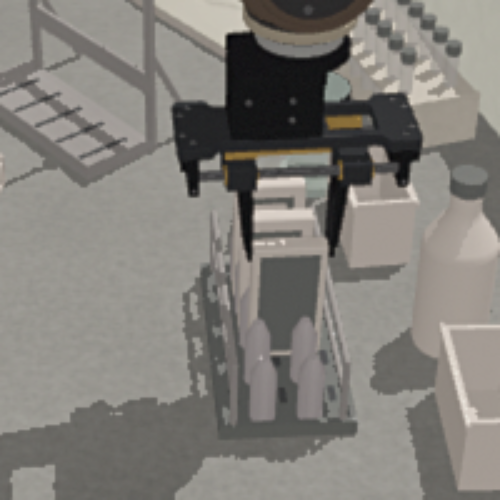

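```bash
python3 steer.py '[0, 0, 0.06, 0, 0.63, 0, 0, 0.12, 0, 0.63, 0, 0, 0.12, 0, 0.63]'|sed -n 2,4p; python3 steer.py '[0, 0, 0.04, 0, 0.65, 0, 0, 0.04, 0, 0.75, 0, 0, 0.04, 0, 0.75, 0, 0, 0.04, 0, 0.75]'|sed -n 4,6p;python3 steer.py '[0, 0, -0.6, 0, 0.8, 0, 0, -1.4, 0, 0.8, 0, 0, -2, 0, 0.8, 0, 0, -2, 0, 0.8, 0, 0, -2, 0, 0.8]'|sed -n 2,4p; python3 -c "
from h import *
p,P=cam('top')
for c in covers(p,P): print(c) if 350<c[0][0][0]<600 and c[2]>100 else 0
p,P=cam('side')
m=white(p,60,100)&(abs(P[...,0]-650)<45)&(abs(P[...,1]+40)<115)&(P[...,2]>115)&(P[...,2]<140)
for b in blobs(m,15): print('standing',P[b].mean(0).round(1),P[b].max(0).round(1))
go(459.7,-366,215,1.428)
"
```

```text
eef_pos: [647.7, -72.6, 117.6]
tcp_rot: [-3.141, -0.0, 1.393]
ft_force: [0.6, 0.3, -0.9]
ft_force: [-0.4, 0.6, -0.5]
opening: 0.741
grip_force: 0.0
eef_pos: [648.4, -72.6, 218.0]
tcp_rot: [3.138, 0.0, 1.393]
ft_force: [-0.2, -0.2, -0.6]
((array([ 577.5, -303. ]), array([88.9, 88.8]), np.float64(0.237)), 17.9, 151)
((array([ 452.8, -415.4]), array([121.9,  60.5]), np.float64(1.428)), 16.4, 187)
standing [658.7  14.3 124.6] [690.3  30.2 131.7]
standing [650.4 -32.9 124.6] [681.4 -18.3 131.6]
standing [647.2 -69.1 126.1] [677.4 -53.7 132.3]
t 35.03 shift [-3.222e+02 -1.328e+02  3.000e-01] turn -0.035 j6 -0.03
```

Converted, -180 mm is -3.6, -144 mm is -2.88.

```bash
python3 steer.py '[-0.72, -0.3, 0, 0, 0.8, -1.44, -0.6, 0, 0, 0.8, -2.16, -0.9, 0, 0, 0.8, -2.88, -1.2, 0, 0, 0.8, -3.6, -1.5, 0, 0, 0.8]'>/dev/null; python3 steer.py '[-0.72, -0.3, 0, 0, 0.8, -1.44, -0.6, 0, 0, 0.8, -2.16, -0.9, 0, 0, 0.8, -2.84, -1.16, 0, -0.175, 0.8, -2.84, -1.16, 0, -0.175, 0.8]'>/dev/null;python3 -c "
from h import *
go(459.7,-366,5,1.428)"
```

```text
t 35.87 shift [  4.5   2.9 209.4] turn -0.002 j6 -0.65
```

Converted, 195 mm is 3.9, 160 mm is 3.2.

```bash
python3 steer.py '[0.06, 0.04, 0.8, 0, 0.8, 0.06, 0.04, 1.6, 0, 0.8, 0.06, 0.04, 2.4, 0, 0.8, 0.06, 0.04, 3.2, 0, 0.8, 0.06, 0.04, 3.9, 0, 0.8]'|sed -n 2,3p;  python3 steer.py '[0, 0, 0.2, 0, 0.8, 0, 0, 0.28, 0, 0.8, 0, 0, 0.28, 0, 0.8, 0, 0, 0.28, 0, 0.7, 0, 0, 0.28, 0, 0.5]'|sed -n 2,3p; python3 steer.py '[0, 0, 0, 0, 0.5, 0, 0, 0, 0, 0.5, 0, 0, 0, 0, 0.5, 0, 0, 0, 0, 0.5, 0, 0, 0, 0, 0.5]'|tail -2; python3 steer.py '[0, 0, -0.4, 0, 0.5, 0, 0, -0.8, 0, 0.5, 0, 0, -0.8, 0, 0.6295, 0, 0, -0.8, 0, 0.6295, 0, 0, -0.8, 0, 0.6295]'|tail -2;python3 steer.py '[0, 0, 0, 0, 0.63, 0, 0, 0, 0, 0.63, 0, 0, 0, 0, 0.63, 0, 0, 0, 0, 0.63, 0, 0, 0, 0, 0.63]'|tail -2;python3 steer.py '[0, 0, -0.2, 0, 0.63, 0, 0, -0.5, 0, 0.63, 0, 0, -0.8, 0, 0.63, 0, 0, -1.1, 0, 0.63, 0, 0, -1.4, 0, 0.63]'|tail -2;python3 -c "
from h import *
held('side')"
```

```text
eef_pos: [461.4, -362.0, 17.6]
tcp_rot: [-3.139, -0.002, 1.428]
eef_pos: [463.1, -363.8, 8.9]
tcp_rot: [3.139, 0.002, 1.428]
opening: 0.622
grip_force: 30.0
opening: 0.627
grip_force: 9.7
opening: 0.629
grip_force: 3.4
opening: 0.633
grip_force: 2.9
side 1153 c-tcp [ -2.3  -7.2 -29.3] min [-33. -29. -96.] max [30. 16. 17.] axis [0.059 0.251 0.966] normal [-0.138 -0.956  0.257]
```

```bash
python3 steer.py '[0, 0, 0, 0, 0.6295, 0, 0, -0.8, 0, 0.6295, 0, 0, -0.1, 0, 0.6295, 0, 0, -0.8, 0, 0.6295, 0, 0, -0.8, 0, 0.5]'|tail -1; python3 steer.py '[0, 0, 0, 0, 0.5, 0, 0, 0, 0, 0.5, 0, 0, -0.7, 0, 0.5, 0, 0, -1.4, 0, 0.5]'|tail -2; python3 -c "
from h import *
held('side'); go(636.4,-108,225,1.393)"
```

```text
grip_force: 30.0
opening: 0.623
grip_force: 30.0
side 1460 c-tcp [ -3.   -2.4 -47. ] min [ -34.  -14. -122.] max [29. 18. 17.] axis [-0.015 -0.096 -0.995] normal [-0.142 -0.985  0.097]
t 39.22 shift [278.3 134.6   8.9] turn 0.035 j6 -0.64
```

Converted, 85 mm is 1.7, 170 mm is 3.4, 0.035 rad is 0.175.

```bash
python3 steer.py '[0.68, 0.34, 0, 0, 0.5, 1.36, 0.68, 0, 0, 0.5, 2.04, 1.02, 0, 0, 0.5, 2.72, 1.36, 0, 0, 0.5, 3.4, 1.7, 0, 0.175, 0.5]'>/dev/null; python3 steer.py '[0.68, 0.34, 0, 0, 0.5, 1.36, 0.66, 0, 0, 0.5, 2.04, 0.94, 0, 0, 0.5, 2.04, 0.94, 0, 0, 0.5, 2.04, 0.94, 0, 0, 0.5]'>/dev/null;  python3 -c "
from h import *
go(636.4,-112,150,1.393)
p,P=cam('side'); e=env.state()['eef_pos']; D=P-e
m=white(p,60,100)&(abs(D[...,0])<34)&(abs(D[...,1])<25)&(D[...,2]<20)&(D[...,2]>-130)
for lo in (-110,-90,-70,-50,-30,-10): 
  q=m&(D[...,2]>lo)&(D[...,2]<lo+20); X=P[q]; print(lo,X.mean(0).round(1) if len(X) else 0)"
```

```text
t 40.05 shift [ 1.3  0.8 76.4] turn 0.003 j6 -0.1
-110 [ 631.7 -122.7  126.3]
-90 [ 633.1 -121.5  146.3]
-70 [ 633.3 -120.6  166.7]
-50 [ 634.3 -119.3  186.9]
-30 [ 633.1 -117.8  206.3]
-10 [ 635.9 -113.7  227.9]
```

Converted, 76 mm is 1.52, 2 mm is 0.04.

```bash
python3 steer.py '[0.04, 0, 0, 0, 0.5, 0.04, 0, 0.5, 0, 0.5, 0.04, 0, 0.9, 0, 0.5, 0.04, 0, 1.2, 0, 0.5, 0.04, 0, 1.52, 0, 0.5]'|sed -n 2,4p; python3 steer.py '[0, 0, 0, 0, 0.63, 0, 0, 0, 0, 0.63, 0, 0, 0, 0, 0.63, 0, 0, 0.16, 0, 0.63, 0, 0, 0.32, 0, 0.63]'|sed -n 2,6p;  python3 steer.py '[0, 0, 0.1, 0, 0.63, 0, 0, 0.2, 0, 0.63, 0, 0, 0.2, 0, 0.63]'|sed -n 2,6p; python3 steer.py '[0, 0, 0.06, 0, 0.63, 0, 0, 0.1, 0, 0.63, 0, 0, 0.1, 0, 0.63]'|sed -n 2,6p
```

```text
eef_pos: [634.7, -114.4, 150.5]
tcp_rot: [3.141, -0.0, 1.391]
ft_force: [0.2, 0.9, -0.6]
eef_pos: [635.8, -113.4, 135.9]
tcp_rot: [3.139, 0.0, 1.393]
ft_force: [-0.4, 0.7, -0.9]
opening: 0.628
grip_force: 2.9
eef_pos: [635.0, -112.9, 123.8]
tcp_rot: [-3.14, -0.0, 1.393]
ft_force: [-1.2, -0.2, -1.2]
opening: 0.627
grip_force: 2.9
eef_pos: [635.7, -113.1, 120.3]
tcp_rot: [3.141, -0.0, 1.393]
ft_force: [-0.6, -0.5, 0.1]
opening: 0.628
grip_force: 3.4
```

```bash
python3 steer.py '[0, 0, 0, 0, 0.65, 0, 0, 0, 0, 0.75, 0, 0, 0, 0, 0.75, 0, 0, 0, 0, 0.75]'|sed -n 4,6p;python3 steer.py '[0, 0, -0.6, 0, 0.8, 0, 0, -1.4, 0, 0.8, 0, 0, -2, 0, 0.8, 0, 0, -2, 0, 1, 0, 0, -2, 0, 1]'|sed -n 2,4p; python3 -c "
from h import *
p,P=cam('top')
for c in covers(p,P): print(c) if 350<c[0][0][0]<600 and c[2]>100 else 0
p,P=cam('side')
m=white(p,60,100)&(abs(P[...,0]-650)<45)&(abs(P[...,1]+60)<115)&(P[...,2]>115)&(P[...,2]<140)
for b in blobs(m,15): print('standing',P[b].mean(0).round(1),P[b].max(0).round(1))
go(430.5,237.7,220,2.753)
"
```

```text
ft_force: [0.2, 0.0, 0.2]
opening: 0.745
grip_force: 0.0
eef_pos: [635.9, -113.1, 221.8]
tcp_rot: [3.138, 0.0, 1.393]
ft_force: [-0.3, -0.1, -0.3]
((array([ 578.1, -312.1]), array([91. , 72.7]), np.float64(-0.01)), 18.0, 151)
standing [658.8  14.4 124.4] [689.3  31.8 131.2]
standing [649.2 -50.5 125.1] [681.6 -15.7 131.9]
standing [ 634.5 -117.8  124.6] [ 664.7 -101.4  131.9]
t 42.28 shift [ 308.9 -263.3   -0.4] turn -1.36 j6 -0.1
```

Converted, 150 mm is 3, -130 mm is -2.6.

```bash
python3 steer.py '[0.6, -0.52, 0, 0, 1, 1.2, -1.04, 0, 0, 1, 1.8, -1.56, 0, 0, 1, 2.4, -2.08, 0, 0, 1, 3, -2.6, 0, 0, 1]'>/dev/null; python3 steer.py '[0.6, -0.52, 0, 0, 1, 1.2, -1.04, 0, 0, 1, 1.8, -1.56, 0, 0, 1, 2.4, -2.08, 0, 0, 1, 3, -2.6, 0, 0, 1]'>/dev/null; python3 steer.py '[0, 0, 0, -0.6, 1, 0, 0, 0, -1.2, 1, 0, 0, 0, -1.8, 1, 0, 0, 0, -2.4, 1, 0, 0, 0, -3, 1]'>/dev/null; python3 steer.py '[0, 0, 0, -0.6, 1, 0, 0, 0, -1.2, 1, 0, 0, 0, -1.8, 1, 0, 0, 0, -2.4, 1, 0, 0, 0, -3, 1]'>/dev/null; python3 steer.py '[0, 0, 0, -0.6, 1, 0, 0, 0, -0.8, 1, 0, 0, 0, -0.8, 1]'>/dev/null;python3 -c "
from h import *
go(430.5,237.7,82,2.753)
p,P=cam('side'); cv2.imwrite('pics/s8.png',cv2.resize(p[60:360,140:440,::-1],None,fx=2,fy=2))
M=np.zeros((480,640),bool);M[165:245,225:255]=1
X=P[M&white(p,60,100)&(P[...,2]>80)&(P[...,2]<148)]; print(rect(X),len(X))"
```

```text
t 44.2 shift [  4.9   8.5 136.8] turn 0.002 j6 -0.83
(array([430. , 233.7]), array([52.3,  9.2]), np.float64(1.194)) 194
```

View pics/s8.png

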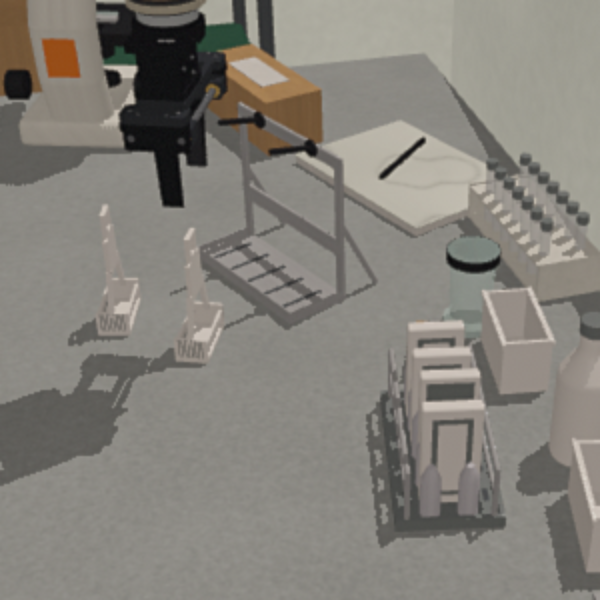

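All four covers stand in the rack, one per slot. The gripper hovers above carrier 1, so I descend, grip the plate and lift.

Converted, 137 mm is 2.74, 8.5 mm is 0.17.

```bash
python3 steer.py '[0.1, 0.17, 0, 0, 1, 0.1, 0.17, 0.7, 0, 1, 0.1, 0.17, 1.4, 0, 1, 0.1, 0.17, 2.1, 0, 1, 0.1, 0.17, 2.74, 0, 1]'|sed -n 2,4p; python3 steer.py '[0, 0, 0, 0, 0.8, 0, 0, 0, 0, 0.6, 0, 0, 0, 0, 0.3, 0, 0, 0, 0, 0.3, 0, 0, 0, 0, 0.3]'|sed -n 2,6p;  python3 steer.py '[0, 0, 0, 0, 0.3, 0, 0, 0, 0, 0.3, 0, 0, 0, 0, 0.3, 0, 0, 0, 0, 0.3]'|sed -n 2,6p; 
```

```text
eef_pos: [430.7, 238.5, 81.3]
tcp_rot: [3.142, -0.0, 2.751]
ft_force: [1.3, -0.0, 0.7]
eef_pos: [431.9, 238.4, 84.8]
tcp_rot: [3.139, 0.002, 2.753]
ft_force: [-0.8, 0.2, -0.1]
opening: 0.711
grip_force: 0.0
eef_pos: [431.4, 238.1, 83.5]
tcp_rot: [3.141, 0.001, 2.753]
ft_force: [-0.2, 0.2, 4.0]
opening: 0.46
grip_force: 30.0
```

```bash
python3 steer.py '[0, 0, -0.6, 0, 0.3, 0, 0, -1.2, 0, 0.3, 0, 0, -1.8, 0, 0.3, 0, 0, -1.8, -0.5, 0.3, 0, 0, -1.8, -1, 0.3]'|sed -n 4,6p; python3 steer.py '[0, 0, 0, -0.6, 0.3, 0, 0, 0, -1.2, 0.3, 0, 0, 0, -1.8, 0.3, 0, 0, 0, -2.4, 0.3, 0, 0, 0, -3.035, 0.3]'>/dev/null; python3 -c "
from h import *
go(511,294,155,3.56)
held('side')"
```

```text
ft_force: [-0.3, 0.5, -1.1]
opening: 0.461
grip_force: 30.0
t 46.25 shift [-95.8  18.4  18.1] turn 0.004 j6 -1.62
side 261 c-tcp [-2.5  4.  -8.6] min [-18. -33. -64.] max [16. 39. 40.] axis [ 0.025  0.271 -0.962] normal [0.917 0.378 0.13 ]
```

Converted, -96 mm is -1.92, 18 mm is 0.36.

```bash
python3 steer.py '[-0.64, 0.12, 0, 0, 0.3, -1.28, 0.24, 0, 0, 0.3, -1.92, 0.36, 0, 0, 0.3, -1.92, 0.36, 0.36, 0, 0.3, -1.92, 0.36, 0.36, 0, 0.3]'|sed -n 2,3p; cat >> h.py <<'E'
def pegcheck():
    "in the stand's frame (x along pegs): peg axis lines and the held eye, per camera"
    e=env.state()["eef_pos"]; c,s=np.cos(.42),np.sin(.42); ex=np.array([c,s,0]); ey=np.array([-s,c,0])
    for n in("top","side"):
        p,P=cam(n); Q=np.stack([P@ex,P@ey,P[...,2]],-1)
        M=(abs(P[...,0]-550)<80)&(abs(P[...,1]-370)<90)&(p.max(2)<60)&(P[...,2]>185)&(P[...,2]<216)
        for b in blobs(M,15):
            X=Q[b]; t=X[X[:,0]<np.percentile(X[:,0],60)]; print(n,"peg tip x",X[:,0].min().round(1),"y",t[:,1].mean().round(1),"z",t[:,2].mean().round(1),b.sum())
        D=Q-np.array([e@ex,e@ey,e[2]])
        m=white(p,60,90)&(abs(D[...,1])<24)&(abs(D[...,0])<25)&(D[...,2]>15)&(D[...,2]<75)
        X=Q[m]
        if len(X)>3: print(n,"eye",X.mean(0).round(1),"y",np.percentile(X[:,1],[2,98]).round(1),"top",X[:,2].max().round(1),len(X))
    print("tcp",round(e@ex,1),round(e@ey,1),e[2].round(1))
E
python3 -c "
from h import *
pegcheck(); p,P=cam('side'); cv2.imwrite('pics/s9.png',cv2.resize(p[80:260,170:350,::-1],None,fx=3.2,fy=3.2))"
```

```text
eef_pos: [511.4, 293.4, 152.3]
tcp_rot: [3.142, -0.004, -2.728]
side peg tip x 675.4 y 53.8 z 198.3 22
side peg tip x 572.0 y 82.1 z 199.7 61
side eye [582.6  63.6 185.4] y [48.6 79.6] top 206.5 100
tcp 586.6 59.3 152.3
```

View pics/s9.png

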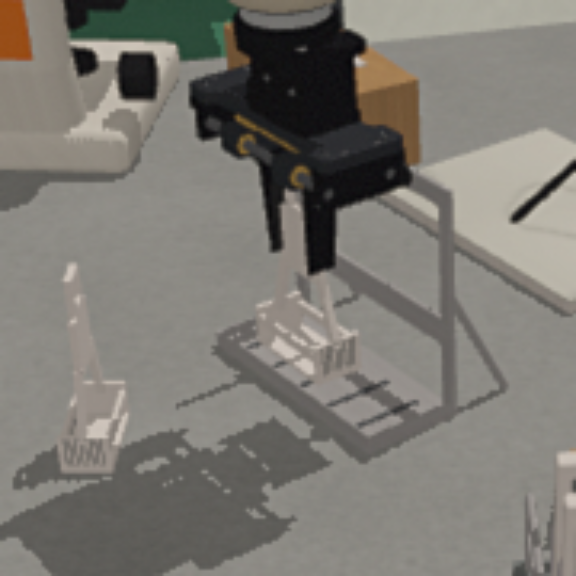

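```bash
python3 - <<'E'
from h import *
c,s=np.cos(.42),np.sin(.42)
for n in("top","side"):
    D=np.load(f"pics/{n}1.npz");p,P=D["p"],D["P"]; Q=np.stack([P[...,0]*c+P[...,1]*s,-P[...,0]*s+P[...,1]*c,P[...,2]],-1)
    M=(abs(P[...,0]-550)<80)&(abs(P[...,1]-370)<90)&(p.max(2)<60)&(P[...,2]>180)&(P[...,2]<220)
    for b in blobs(M,15):
        X=Q[b]; x0,x1=X[:,0].min(),X[:,0].max()
        for k in (0,20,40): t=X[(X[:,0]>=x0+k)&(X[:,0]<x0+k+20)]; print(n,round(x0,1),round(x1,1),k,"ymid",((t[:,1].min()+t[:,1].max())/2).round(1),"w",np.ptp(t[:,1]).round(1),"z",t[:,2].min().round(1),t[:,2].max().round(1))
E
```

```text
top 619.0 682.5 0 ymid 61.2 w 6.3 z 205.5 211.0
top 619.0 682.5 20 ymid 61.8 w 7.1 z 200.9 209.2
top 619.0 682.5 40 ymid 61.3 w 19.7 z 188.8 208.7
top 617.8 682.5 0 ymid 171.2 w 6.3 z 204.7 213.7
top 617.8 682.5 20 ymid 171.4 w 7.9 z 201.0 208.3
top 617.8 682.5 40 ymid 171.7 w 18.0 z 189.0 208.6
side 616.8 683.0 0 ymid 168.0 w 7.7 z 204.3 214.3
side 616.8 683.0 20 ymid 166.3 w 12.2 z 198.5 209.7
side 616.8 683.0 40 ymid 165.5 w 15.5 z 190.9 204.0
side 619.4 683.7 0 ymid 58.8 w 8.1 z 202.2 214.3
side 619.4 683.7 20 ymid 60.6 w 12.2 z 199.9 207.8
side 619.4 683.7 40 ymid 59.6 w 22.4 z 191.4 205.3
```

Converted, 1 mm is 0.02.

```bash
python3 steer.py '[0, 0.02, 0, 0, 0.3, 0, 0.02, 0, 0, 0.3]'|sed -n 2,2p;python3 steer.py '[-0.2, 0, 0, 0, 0.3, -0.4, 0, 0, 0, 0.3, -0.56, 0, 0, 0, 0.3, -0.56, 0, 0, 0, 0.3]'|sed -n 2,4p;python3 steer.py '[0, 0, 0, 0, 0.3]'|sed -n 2,4p
```

```text
eef_pos: [511.2, 294.1, 156.1]
eef_pos: [538.0, 305.9, 155.6]
tcp_rot: [3.142, 0.001, -2.726]
ft_force: [0.3, -0.6, -0.5]
eef_pos: [536.8, 305.4, 155.2]
tcp_rot: [3.142, -0.0, -2.726]
ft_force: [-0.2, 0.0, -1.2]
```

Converted, -10 mm is -0.2, 1 mm is 0.02.

```bash
python3 steer.py '[0, 0, 0.02, 0, 0.3, -0.1, 0, 0.03, 0, 0.3, -0.2, 0, 0.05, 0, 0.3, -0.2, 0, 0.05, 0, 0.3]'|sed -n 2,4p;python3 steer.py '[-0.1, 0, 0.02, 0, 0.3, -0.2, 0, 0.04, 0, 0.3, -0.2, 0, 0.04, 0, 0.3]'|sed -n 2,4p;python3 steer.py '[-0.1, 0, 0.02, 0, 0.3, -0.2, 0, 0.04, 0, 0.3, -0.2, 0, 0.04, 0, 0.3]'|sed -n 2,4p;
```

```text
eef_pos: [546.9, 309.9, 152.5]
tcp_rot: [3.142, 0.001, -2.725]
ft_force: [0.4, -0.7, -1.4]
eef_pos: [556.1, 313.9, 150.3]
tcp_rot: [3.142, 0.0, -2.725]
ft_force: [0.7, 0.2, -0.5]
eef_pos: [565.2, 318.0, 148.4]
tcp_rot: [3.142, 0.0, -2.725]
ft_force: [0.5, -0.1, -0.5]
```

Converted, -5 mm is -0.1, 5 mm is 0.1.

```bash
python3 steer.py '[-0.1, 0, 0.02, 0, 0.3, -0.1, 0, 0.06, 0, 0.3, -0.1, 0, 0.1, 0, 0.3, -0.1, 0, 0.1, 0, 0.3]'|sed -n 2,4p;python3 steer.py '[0, 0, 0.03, 0, 0.3, 0, 0, 0.03, 0, 0.3]'|sed -n 2,4p;python3 steer.py '[0, 0, 0.03, 0, 0.3, 0, 0, 0.03, 0, 0.3]'|sed -n 2,4p;
```

```text
eef_pos: [568.9, 319.6, 143.2]
tcp_rot: [3.142, -0.0, -2.725]
ft_force: [-0.2, -0.2, -0.9]
eef_pos: [569.1, 319.7, 142.7]
tcp_rot: [3.142, 0.001, -2.725]
ft_force: [-1.4, -0.8, 4.8]
eef_pos: [569.5, 319.9, 142.3]
tcp_rot: [3.142, 0.003, -2.725]
ft_force: [-1.5, 0.0, 9.8]
```

Careful with the scale: shifts go in units of 50 mm and turns go in units of 0.2 rad. That gives: -1.5 mm is -0.03.

```bash
python3 steer.py '[0, 0, -0.03, 0, 0.3, 0, 0, -0.03, 0, 0.5, 0, 0, -0.03, 0, 0.75, 0, 0, -0.03, 0, 0.75, 0, 0, -0.03, 0, 0.75]'|sed -n 2,6p;python3 steer.py '[0, 0, 0, 0, 0.75, 0, 0, -0.4, 0, 0.75, 0, 0, -0.8, 0, 0.75, 0, 0, -1.4, 0, 0.75, 0, 0, -1.9, 0, 0.75]'|sed -n 2,6p; python3 -c "
from h import *
go(340,321.3,240,2.87); p,P=cam('side'); cv2.imwrite('pics/s10.png',cv2.resize(p[80:260,170:350,::-1],None,fx=3,fy=3))"
```

```text
eef_pos: [569.0, 319.6, 142.1]
tcp_rot: [-3.142, -0.0, -2.725]
ft_force: [0.2, -0.1, -0.4]
opening: 0.656
grip_force: 0.0
eef_pos: [568.9, 319.7, 238.3]
tcp_rot: [3.141, -0.0, -2.725]
ft_force: [0.0, 1.1, 0.1]
opening: 0.751
grip_force: 0.0
t 49.78 shift [208.7  94.   -1.6] turn 0.688 j6 -1.58
```

View pics/s10.png

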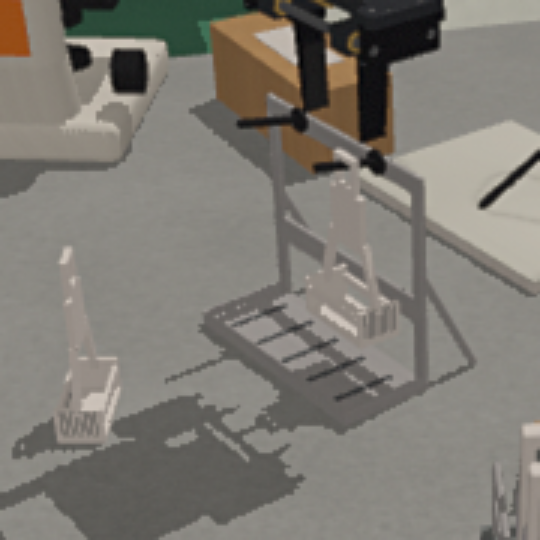

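Carrier 1 hangs on the right peg, its eye at (345,165) in the crop. Next is carrier 2.

```bash
python3 steer.py '[0.7, 0.32, 0, 0, 1, 1.4, 0.64, 0, 0, 1, 2.1, 0.96, 0, 0, 1, 2.8, 1.28, 0, 0, 1, 3.5, 1.58, 0, 0, 1]'>/dev/null; python3 steer.py '[0.68, 0.3, 0, 0.6, 1, 0.68, 0.3, 0, 1.2, 1, 0.68, 0.3, 0, 1.8, 1, 0.68, 0.3, 0, 2.4, 1, 0.68, 0.3, 0, 3, 1]'>/dev/null; python3 steer.py '[0, 0, 0, 0.44, 1, 0, 0, 0, 0.44, 1]'>/dev/null; python3 - <<'E'
from h import *
go(340,321.3,82,2.87)
p,P=cam('side'); M=np.zeros((480,640),bool);M[150:230,180:220]=1
X=P[M&white(p,60,100)&(P[...,2]>80)&(P[...,2]<150)]; print(rect(X),len(X))
E
```

```text
t 50.83 shift [ -0.3   0.2 155. ] turn -0.004 j6 -0.68
(array([339.9, 317.3]), array([48.4,  7.4]), np.float64(1.319)) 169
```

```bash
python3 steer.py '[0, 0, 0.7, 0, 1, 0, 0, 1.4, 0, 1, 0, 0, 2.1, 0, 1, 0, 0, 2.7, 0, 1, 0, 0, 3.08, 0, 1]'|sed -n 2,4p; python3 steer.py '[0, 0, 0, 0, 0.8, 0, 0, 0, 0, 0.6, 0, 0, 0, 0, 0.3, 0, 0, 0, 0, 0.3, 0, 0, 0, 0, 0.3]'|sed -n 2,6p;  python3 steer.py '[0, 0, 0, 0, 0.3, 0, 0, 0, 0, 0.3, 0, 0, 0, 0, 0.3, 0, 0, 0, 0, 0.3]'|sed -n 2,6p;python3 steer.py '[0, 0, -0.6, 0, 0.3, 0, 0, -1.2, 0, 0.3, 0, 0, -1.8, 0, 0.3, 0, 0, -1.8, -0.5, 0.3, 0, 0, -1.8, -1, 0.3]'|sed -n 2,6p; python3 steer.py '[0, 0, 0, -0.6, 0.3, 0, 0, 0, -1.2, 0.3, 0, 0, 0, -1.8, 0.3, 0, 0, 0, -2.44, 0.3, 0, 0, 0, -2.44, 0.3]'>/dev/null; python3 -c "
from h import *
c,s=np.cos(.42),np.sin(.42); x,y=585,169.8
go(x*c-y*s,x*s+y*c,155,3.558)"
```

```text
eef_pos: [339.0, 320.5, 80.6]
tcp_rot: [-3.14, -0.002, 2.874]
ft_force: [-0.0, 0.0, -0.9]
eef_pos: [340.3, 321.5, 84.4]
tcp_rot: [3.14, 0.002, 2.87]
ft_force: [0.2, -0.2, -0.3]
opening: 0.71
grip_force: 0.0
eef_pos: [339.9, 321.3, 83.3]
tcp_rot: [3.141, 0.0, 2.87]
ft_force: [0.1, 0.3, 2.3]
opening: 0.459
grip_force: 30.0
eef_pos: [340.3, 321.5, 174.8]
tcp_rot: [3.139, 0.003, 3.074]
ft_force: [0.6, -1.1, -1.0]
opening: 0.462
grip_force: 30.0
t 52.88 shift [-143.9   14.9   18. ] turn 0.006 j6 -1.38
```

```bash
python3 steer.py '[-0.72, 0.08, 0, 0, 0.3, -1.44, 0.16, 0, 0, 0.3, -2.16, 0.24, 0, 0, 0.3, -2.88, 0.31, 0, 0, 0.3, -2.88, 0.31, 0.36, 0, 0.3]'>/dev/null; python3 steer.py '[0, 0, 0, 0.025, 0.3, 0, 0, 0, 0.025, 0.3, 0, 0, 0, 0.025, 0.3]'>/dev/null; python3 -c "
from h import *
c,s=np.cos(.42),np.sin(.42); x,y=617,170.3
go(x*c-y*s,x*s+y*c,154,3.558)"
```

```text
t 53.55 shift [-32.5   1.    1.5] turn -0.007 j6 -1.39
```

Converted, -30 mm is -0.6, 0.7 mm is 0.014.

```bash
python3 steer.py '[-0.2, 0.014, 0.014, 0, 0.3, -0.4, 0.014, 0.014, 0, 0.3, -0.6, 0.014, 0.014, 0, 0.3, -0.6, 0.014, 0.014, 0, 0.3]'|sed -n 2,4p;python3 steer.py '[0, 0, 0, 0, 0.3, -0.1, 0, 0.02, 0, 0.3, -0.2, 0, 0.04, 0, 0.3, -0.2, 0, 0.04, 0, 0.3]'|sed -n 2,4p;python3 steer.py '[-0.1, 0, 0.02, 0, 0.3, -0.2, 0, 0.04, 0, 0.3, -0.2, 0, 0.04, 0, 0.3]'|sed -n 2,4p;python3 steer.py '[-0.1, 0, 0.02, 0, 0.3, -0.2, 0, 0.04, 0, 0.3, -0.2, 0, 0.04, 0, 0.3]'|sed -n 2,4p;
```

```text
eef_pos: [494.0, 406.9, 155.4]
tcp_rot: [3.141, 0.002, -2.731]
ft_force: [-0.2, -0.5, -2.0]
eef_pos: [502.2, 410.4, 152.4]
tcp_rot: [3.142, 0.0, -2.731]
ft_force: [-0.3, -0.4, -1.6]
eef_pos: [511.6, 414.4, 150.2]
tcp_rot: [3.142, 0.0, -2.731]
ft_force: [0.1, 1.0, -0.4]
eef_pos: [520.8, 418.5, 148.2]
tcp_rot: [3.142, 0.0, -2.731]
ft_force: [-1.3, -0.2, -1.3]
```

Converted, -5 mm is -0.1, 5 mm is 0.1.

```bash
python3 steer.py '[-0.1, 0, 0.02, 0, 0.3, -0.1, 0, 0.06, 0, 0.3, -0.1, 0, 0.1, 0, 0.3, -0.1, 0, 0.1, 0, 0.3]'|sed -n 2,4p;python3 steer.py '[0, 0, 0.03, 0, 0.3, 0, 0, 0.03, 0, 0.3]'|sed -n 2,4p;python3 steer.py '[0, 0, 0.03, 0, 0.3, 0, 0, 0.03, 0, 0.3]'|sed -n 2,4p
```

```text
eef_pos: [524.3, 420.0, 142.9]
tcp_rot: [-3.142, -0.001, -2.73]
ft_force: [0.1, -0.2, -1.2]
eef_pos: [524.6, 420.2, 142.2]
tcp_rot: [3.142, 0.0, -2.73]
ft_force: [0.9, -1.4, 2.2]
eef_pos: [524.9, 420.4, 141.7]
tcp_rot: [3.141, 0.002, -2.73]
ft_force: [0.1, -1.0, 8.3]
```

Contact on the peg, same as the first one. I'll release, rise and check everything.

```bash
python3 steer.py '[0, 0, -0.03, 0, 0.3, 0, 0, -0.03, 0, 0.5, 0, 0, -0.03, 0, 0.75, 0, 0, -0.03, 0, 0.75, 0, 0, -0.03, 0, 0.75]'>/dev/null;python3 steer.py '[0, 0, 0, 0, 0.75, 0, 0, -0.4, 0, 0.75, 0, 0, -0.8, 0, 0.75, 0, 0, -1.4, 0, 0.75, 0, 0, -2, 0, 0.75]'|sed -n 2,6p; python3 steer.py '[0.6, 0, -0.6, 0, 0.75, 1.2, 0, -0.8, 0, 0.75, 2, 0, -0.8, 0, 0.75, 2.8, 0, -0.8, 0, 0.75, 2.8, 0, -0.8, 0, 0.75]' | head -2; python3 - <<'E'
from h import *
p,P=cam('side'); cv2.imwrite('pics/s11.png',cv2.resize(p[80:380,170:480,::-1],None,fx=1.9,fy=1.9))
m=white(p,60,100)&(abs(P[...,0]-650)<45)&(abs(P[...,1]+60)<115)&(P[...,2]>121)&(P[...,2]<140)
for b in blobs(m,10): print('standing',P[b].mean(0).round(1))
c,s=np.cos(.42),np.sin(.42); Q=np.stack([P[...,0]*c+P[...,1]*s,-P[...,0]*s+P[...,1]*c,P[...,2]],-1)
for y in (60,170):
    X=Q[white(p,60,90)&(abs(Q[...,0]-650)<28)&(abs(Q[...,1]-y)<30)&(P[...,2]>175)&(P[...,2]<225)]; print(X.mean(0).round(1),X[:,2].max(),len(X))
E
```

```text
eef_pos: [524.3, 420.0, 242.5]
tcp_rot: [-3.141, -0.002, -2.73]
ft_force: [0.2, 0.1, 0.6]
opening: 0.748
grip_force: 0.0
t: 56.63
eef_pos: [390.6, 361.7, 282.3]
standing [659.6  15.1 126.7]
standing [650.9 -32.1 126.8]
standing [647.8 -70.3 126.8]
standing [ 634.2 -119.2  126.6]
[648.1  55.  192.6] 214.50511437173282 132
[648.5 165.4 192.7] 215.24693181290195 116
```

View pics/s11.png

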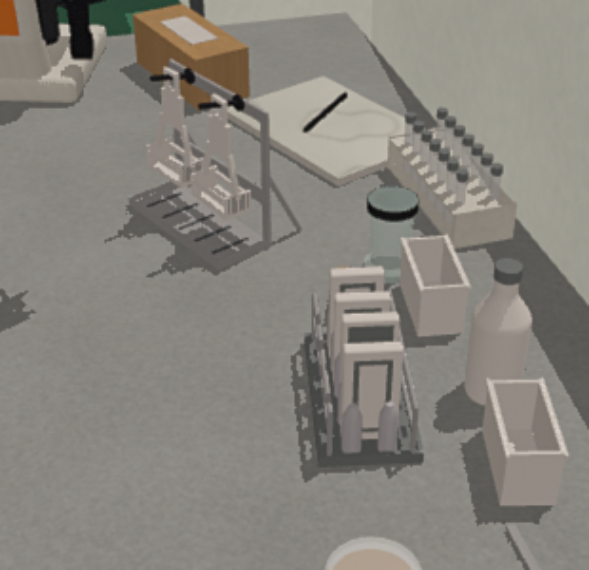

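Both carriers hang on their pegs, at crop (172,100) and (220,125), and all four covers stand in their slots. Everything else is in place, so I'm handing in.

```bash
python3 steer.py '[0, 0, 0, 0, 0.75, 0, 0, 0, 0, 0.75, 0, 0, 0, 0, 0.75, 0, 0, 0, 0, 0.75, 0, 0, 0, 0, 0.75]'|head -1; python3 -c "
from cell import env
print(env.job_done())"
```

```text
t: 57.1
the job is handed in; nothing more can be done
None
```

I handed the job in at 57 s: all four covers stand in the rack, one per slot, both carriers hang on their own pegs, and nothing else on the bench was visibly moved; `env.job_done()` returned no verdict.

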